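Register the drilling jig on the first hole of a shelf upright

ROBOT

A 6-joint arm with a two-finger parallel gripper is mounted at the origin on the work surface. World frame = base frame: x ahead of the robot, y to its left, z up, the work surface at z = 0. Lengths are in mm, angles in rad, forces in N, time in s.
With the tool pointing down it reaches from about 300 to 775 mm from the base axis. Payload 14.6 kg.
Tool frame: the origin (TCP) lies midway between the tips of the shut fingers; the grasp point (between the pads) lies 19 mm behind it; x points along the fingers, z is the direction in which the jaws open and shut, and the axes are right-handed (so a half turn about x gives the same grasp; the last joint's range is limited). The gripper opens to 94 mm and grips with 3 to 60 N. Pads are 16 mm wide; open, the fingers measure 119 mm over their backs; the gripper's body (75 mm by 177 mm) begins 78 mm behind the grasp point.
Start: joints at [1.258, 0.3, 1.521, -0, 1.321, -0.067], TCP at [133.831, 533.459, 169.946] pointing down, gripper open.
Joint ranges: [-3.03, 3.03], [-0.79, 2.21], [0.23, 2.52], [-1.04, 4.18], [0, 3.07], [-2.55, 2.55]. Speed limits (rad/s): [2.22, 2.22, 2.57, 3.14, 3.14, 3.14].

INTERFACE

Orientations are given as [roll, pitch, yaw] about the fixed x, y, z axes, in that order (R = Rz(yaw) Ry(pitch) Rx(roll)).
In Python, from cell import * gives the robot as it stands.
- The arm moves only by the tool play_rows, never from a script. Its argument "motion" is one flat list of numbers, 7 for each row, row after row: the turn, a rotation vector about the tool's x, y, z in rad, then the shift along the tool's x, y, z in m, then the closure, from -1 (fully open) to 1 (shut), so that 0 is half open. In form: [rx, ry, rz, x, y, z, fingers, rx, ry, rz, x, y, z, fingers, ...]. A call has 1 to 20 rows; each row shifts and turns the pose as measured when the row begins, along the tool's axes as they then stand; what a row does not reach is not made up. A row lasts 1/10 s, in which the tool goes at most 50 mm and 8.59 degrees, less where a joint would pass 70% of its speed; a pose out of reach is approached as far as the arm can. A call with a gripper value outside its range is refused whole. The fingers move at their own pace and stop on an object; "newtons" is the grip in N (left out, the last holds). Time passes only in rows, so rows that do not move let the fingers close. It gives the time, the measured TCP pose, the force and the opening at its end, in the units of the state.
- read_state(): the state, without advancing time (a new reading comes with each control period).
- camera(name): name is "scene" or "top"; returns (picture, depth): 384x512x3 uint8, blue, green, red; 384x512 float32, mm along the optical axis (not along the pixel's ray), 0 where there is no reading.
- camera_params(name): a dict with "fx", "fy", "cx", "cy" (pixels), "T" (4x4, takes a point from camera to world coordinates). Camera axes: x right, y down, z forward; pixel columns grow to the right and rows downward; lengths in mm; the calibration is good to about 2 mm. A picture is of the moment at which its call begins. camera_params takes no time and is no camera call.
- sign_off(): hands the job in, once; it reports no verdict.
Trained networks look in the newest picture that a camera, given by its name, has taken for a name from the list of things; names that differ only in an ending like _2 or _b are one class to them, and where a whole thing is asked for, a point or a joint stands for the part that bears it (a point fixed in the world has none). Each returns a list of dicts, best first, with "conf" (0 to 1); they miss things now and then, are a little off and sometimes report something else, mostly with a low value. They report only what shows in the picture. A call takes as long as a camera call.
- masks_of(camera, name): "region" (384x512 bool, what is visible of it).
- place_of(camera, name): "at" ([x, y, z] in mm, in the coordinates of the camera as it stood for that picture, good to about 4 mm: a listed point, or the origin of a listed thing).
The state is a dict: "clock": time; "joints": joint angles; "qd": joint speeds; "effort": joint torques, N m; "eef_pos": TCP position; "eef_rot": TCP orientation; "wrist_force": force on the tool from outside, world axes, zero at the start; "moment": the same for the moment, N m; "finger_gap": finger opening in mm.
Only numpy, scipy, OpenCV 4.12 (cv2) and the standard library are available. Lean on these libraries where they do the work, as an engineer would, in place of code of your own. Each camera call takes 0.05 s, during which the arm holds its last target.

TASK

Set the drilling jig on the hole already drilled in the clamped shelf upright: take the red-knobbed index pin out of the bit block and put it down the jig's brass-ringed bushing until its tip stands on the wood, then slide the jig along the upright, brass bushing leading and always down on the board, until the pin drops into the hole and its knob comes down on the jig. Leave the jig flat on the upright with the pin fully home, without knocking the glue bottle, tape measure or square about.

Things in the scene. Friction and masses are not known exactly. Their poses are not given: they have to be found in the camera images.
- pin_knob (a point): centre of the red knob (22 mm across, 20 mm tall) of the loose steel index pin, 75 g; z up the pin. Below it a 10 mm round shank 42 mm long, tapered over its last 3 mm to 7 mm. At the start it stands upright, shank loosely in a 30 mm deep hole of the bit block, knob underside 12 mm above the block's top: lift it straight up 35 mm or more to clear.
- pin_tip (a point): centre of the end of the pin's shank, 52 mm below pin_knob; same axes. In the bushing the pin is loose and drops into the hole by its own weight when the jig is slid slowly (under about 30 mm/s); it then stops the jig. If the jig is still pressed forward the pin may bind part way: ease the jig back 1 to 3 mm or press lightly on the knob.
- bitblock: wooden block holding the pin and six drill bits, 46 (x) x 110 (y) x 42 mm tall, fixed; origin at the centre of its underside. The pin's hole is 36 mm from the centre towards -y; the fixed bits stand 12 to 46 mm towards +y, up to 56 mm above its top. It is on the robot's left or right.
- jig_bush (a point): centre of the mouth of the jig's brass-ringed bushing, flush with the plate's top: a plain 11 mm hole through the 22 mm plate. y points along the board, the way to slide; z up. A pin standing on the wood shows 20 mm of shank below its knob; home, the knob is on the plate and the tip 42 mm below here. The dark bushing 35 mm behind is for the drill.
- jig_handle (a point): centre of the jig's dark grip, a block 26 (x) x 70 (y) x 34 mm tall on the plate, 110 mm behind jig_bush (-y), 17 mm above the plate; axes as jig_bush. The jig: loose plywood saddle, 0.3 to 0.55 kg, plate 90 wide x 180 long x 22 mm, ending 25 mm ahead of jig_bush; 22 mm cheeks hang beside the board with 1 mm play each side, so it only slides along it (1 to 5 N).
- clamps: two fixed toggle clamps, red handles to 150 mm up, holding the shelf upright (fixed pine board 64 x 38 mm thick, 740 long). Origin on the bench under the board's centre line, midway between the clamp feet (y = -300, +300 mm; clamps on the +x side); y as the jig's. The one blind hole, 12 mm wide, 24 deep, is on the board's centre line, 45 to 165 mm ahead of the brass bushing at the start.
- glue: bystander: yellow glue bottle, 54 mm across, 150 mm tall, standing; origin at the centre of its underside
- tape: bystander: yellow tape measure, 42 x 85 x 68 mm, standing; origin at the centre of its underside
- square: bystander: blue and steel try square, 100 x 190 mm, lying; origin under its stock

How it is judged:
By the outcome, as a careful person would: the job done as asked, in the order asked, and still so for the second after the job is handed in, with the robot touching nothing.
It also fails if it takes over 69 s, if anything falls off the work surface, if the arm or the gripper's body presses on something with over 40 N, if the wrist force passes 120 N, or if a joint passes its speed limit or range.

## Working session

There is one attempt and no reset: what is moved stays moved. The work goes in short steps, Python scripts to look and compute and a tool call to move; the robot and the scene stay as the last step left them, time stands still between calls to the robot, and variables do not carry over. Pictures are saved under pics/ and viewed, and the job is handed in when it is done.

Besides the shell and the picture viewer there is one more tool, called by a JSON object that holds its "method" and its "body". play_rows: Moves the arm, as the interface text tells. Its arguments: {"type":"object","properties":{"motion":{"type":"array","items":{"type":"number"}},"newtons":{"type":"number"}},"required":["motion"]}

```bash
mkdir -p pics; cat > h.py <<'E'
from cell import *
import numpy as np, cv2
from scipy.spatial.transform import Rotation as Ro
def snap(cam,fn):
    p,d=camera(cam); cv2.imwrite('pics/'+fn,p); np.save('pics/'+cam+'.npy',d); return p,d
def world(cam,at):
    T=np.array(camera_params(cam)['T']); return (T@np.r_[at,1])[:3]
def pix(cam,u,v,d):
    c=camera_params(cam); return world(cam,[(u-c['cx'])/c['fx']*d,(v-c['cy'])/c['fy']*d,d])
def proj(cam,w):
    c=camera_params(cam); q=np.linalg.inv(np.array(c['T']))@np.r_[w,1]; return c['cx']+c['fx']*q[0]/q[2],c['cy']+c['fy']*q[1]/q[2]
def find(cam,n):
    for r in place_of(cam,n)[:3]: print(cam,n,round(r['conf'],2),world(cam,r['at']).round(1))
E
python3 - <<'E'
from h import *
s=read_state(); print(s)
print(Ro.from_euler('xyz',s['eef_rot']).as_matrix().round(3))
for c in('scene','top'):
    snap(c,c+'0.png'); print(camera_params(c))
    for n in('pin_knob','bitblock','jig_bush','jig_handle','clamps'): find(c,n)
E
```

```text
{'clock': 0.0, 'joints': array([ 1.25840452e+00,  3.00484122e-01,  1.52156839e+00,  1.67836532e-05,
        1.32070628e+00, -6.66027462e-02]), 'qd': array([ 0.00115075,  0.00154183,  0.00031236,  0.00030995, -0.0006922 ,
        0.00039444]), 'effort': array([ 1.30381170e-03, -5.31818819e+01, -3.52733302e+01,  7.08777085e-02,
        2.43867037e-02, -8.29092664e-05]), 'eef_pos': array([133.73380431, 533.18343182, 169.38458295]), 'eef_rot': array([ 3.06105019,  1.56963008, -1.89713201]), 'wrist_force': array([-0.08769628,  0.76634623, -0.1580738 ]), 'moment': array([-0.02304442, -0.01072605, -0.04132644]), 'finger_gap': 93.94935994132034}
[[-0.    -0.97   0.243]
 [-0.001  0.243  0.97 ]
 [-1.     0.    -0.001]]
{'fx': 439.7393690964653, 'fy': 439.7393690964653, 'cx': 257.7575818413865, 'cy': 184.9351471261872, 'T': array([[-5.96160066e-01,  5.44909714e-01, -5.89632579e-01,
         1.12321046e+03],
       [ 8.02796917e-01,  3.94976540e-01, -4.46666143e-01,
         3.94476852e+02],
       [-1.05016842e-02, -7.39639734e-01, -6.72921079e-01,
         6.80086650e+02],
       [ 0.00000000e
[... 255 characters left out ...]
 0.97 [ 605.4 -145.2   72.4]
{'fx': 455.51625719705794, 'fy': 455.51625719705794, 'cx': 253.50792236882918, 'cy': 194.2370308613792, 'T': array([[-1.78082775e-02, -9.94364415e-01,  1.04509688e-01,
         4.90951794e+02],
       [-9.99734556e-01,  1.92370256e-02,  1.26788564e-02,
        -1.40707897e+01],
       [-1.46178592e-02, -1.04256158e-01, -9.94443046e-01,
         1.03146333e+03],
       [ 0.00000000e+00,  0.00000000e+00,  0.00000000e+00,
         1.00000000e+00]])}
top pin_knob 0.71 [ 4.020e+02 -2.299e+02  2.000e-01]
top pin_knob 0.62 [410.6 194.1  63.9]
top bitblock 0.77 [3.957e+02 2.295e+02 3.000e-01]
top jig_bush 0.8 [580.9 -31.   58.6]
top jig_handle 0.65 [ 602.4 -140.    73.9]
```

View pics/top0.png

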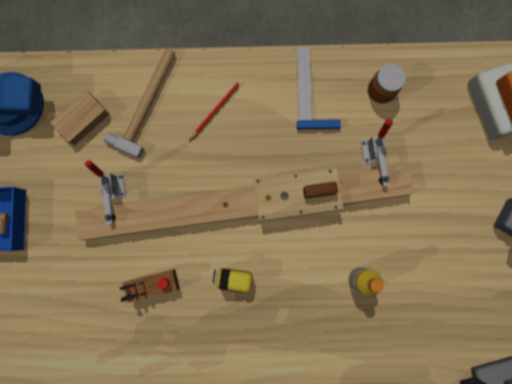

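View pics/scene0.png

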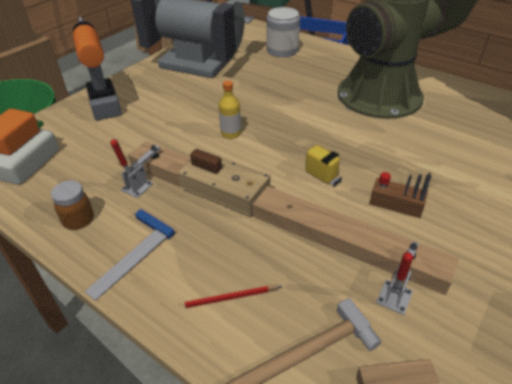

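The top view shows the pin knob at about (163,284), the brass bushing at (268,197) and the hole at (225,204). The tape measure is at (233,280) and the glue bottle at (369,283). I'll refine these next.

```bash
python3 - <<'E'
from h import *
p=cv2.imread('pics/top0.png'); d=np.load('pics/top.npy')
z1=cv2.resize(p[165:225,200:350],None,fx=5,fy=5,interpolation=cv2.INTER_CUBIC)
z2=cv2.resize(p[255:310,105:255],None,fx=5,fy=5,interpolation=cv2.INTER_CUBIC)
cv2.imwrite('pics/z1.png',np.vstack([z1,z2]))
ps=cv2.imread('pics/scene0.png')
a=cv2.resize(ps[140:220,180:300],None,fx=5,fy=5,interpolation=cv2.INTER_CUBIC)
cv2.imwrite('pics/z2.png',a)
def c(cam,im,mask,x0,x1,y0,y1,z):
    m=np.zeros(im.shape[:2],bool); m[y0:y1,x0:x1]=mask[y0:y1,x0:x1]
    v,u=np.nonzero(m); print(cam,len(u),u.mean(),v.mean()); 
    # ray-plane
    c0=pix(cam,u.mean(),v.mean(),0); c1=pix(cam,u.mean(),v.mean(),1000)
    t=(z-c0[2])/(c1-c0)[2]; print((c0+t*(c1-c0)).round(1), 'depth',pix(cam,u.mean(),v.mean(),np.median(load[cam][m])).round(1))
load={'top':d,'scene':np.load('pics/scene.npy')}
def red(i): i=i.astype(int); return (i[...,2]>120)&(i[...,1]<70)&(i[...,0]<80)
c('top',p,red(p),150,180,270,300,70)
c('scene',ps,red(ps),370,400,165,190,64)
def dark(i): return i.sum(2)<250
c('top',p,dark(p),218,232,197,211,38)
c('top',p,dark(p),300,342,178,200,94)
# height map of points
for u,v in((268,197),(285,195),(225,204),(262,205),(335,178),(320,190),(150,290),(240,205),(180,210)): print(u,v,pix('top',u,v,d[v,u]).round(1))
s=masks_of('top','jig_handle'); 
if s:
    m=s[0]['region']; v,u=np.nonzero(m); print('handle mask',s[0]['conf'],cv2.minAreaRect(np.c_[u,v].astype(np.float32)))
for n in('clamps','glue','tape','square'): find('top',n); 
for n in('clamps','glue','tape','square'): find('scene',n); 
E
```

```text
top 88 161.6818181818182 283.0113636363636
[409.5 193.   70. ] depth [409.8 192.3  73.4]
scene 47 385.2340425531915 175.68085106382978
[401.2 187.1  64. ] depth [413.  190.5  74.1]
top 18 225.11111111111111 204.27777777777777
[574.5  61.2  38. ] depth [576.4  63.   14.5]
top 540 320.8333333333333 191.30555555555554
[ 592.9 -141.3   94. ] depth [ 593.1 -141.6   92.2]
268 197 [588.9 -33.1  35.7]
285 195 [592.4 -70.4  37.5]
225 204 [577.1  63.3  13.4]
262 205 [569.4 -19.4  62.4]
335 178 [ 624.3 -176.7   63.2]
320 190 [ 596.  -140.1   90.8]
150 290 [392.8 224.1  42.3]
240 205 [572.3  28.6  36.9]
180 210 [563.6 159.8  40.4]
handle mask 0.86 ((297.9960021972656, 194.22149658203125), (42.8177375793457, 83.8619613647461), 82.05652618408203)
top glue 0.86 [ 402.7 -230.2    0.6]
top tape 0.92 [413.3  37.7  -2. ]
top square 0.95 [ 753.5 -152.1    2. ]
scene glue 0.66 [ 407.5 -237.7   -1.2]
scene tape 0.74 [412.3  42.2  -3.8]
scene tape 0.4 [ 7.590e+02 -1.533e+02  7.000e-01]
scene square 0.7 [ 762.4 -156.1    1. ]
```

View pics/z1.png

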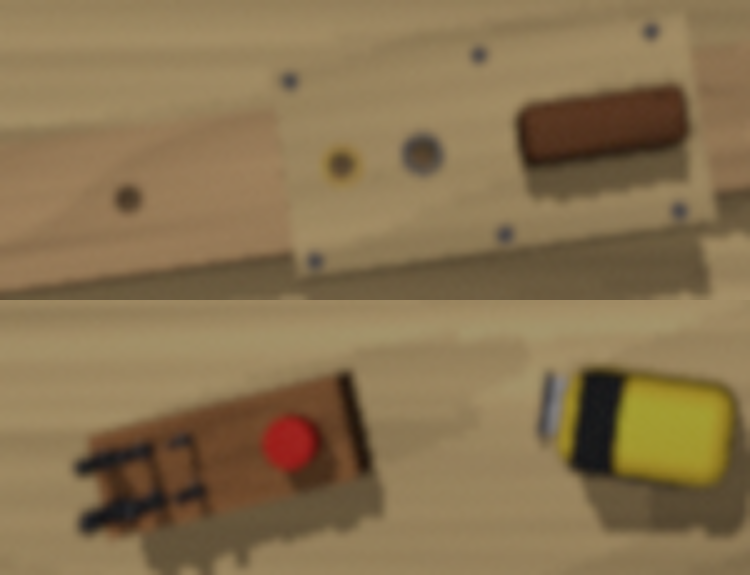

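View pics/z2.png

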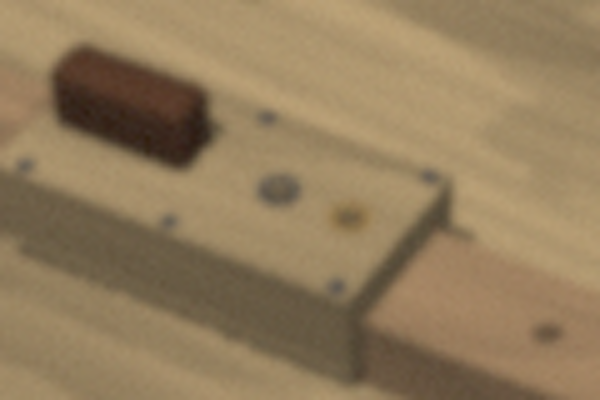

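```bash
cat >> h.py <<'E'
def ray(cam,u,v,z):
    a=pix(cam,u,v,0);b=pix(cam,u,v,1000);return a+(z-a[2])/(b-a)[2]*(b-a)
def go(target,yawz):
    """tool-frame shift (m) and turn about tool x to reach target (mm) with jaw axis at angle yawz deg"""
    s=read_state();R=Ro.from_euler('xyz',s['eef_rot']).as_matrix();x=-np.array([0,0,1.])
    z=np.array([np.cos(np.radians(yawz)),np.sin(np.radians(yawz)),0]);y=np.cross(z,x)
    Rt=np.c_[x,y,z]; print('turn',Ro.from_matrix(R.T@Rt).as_rotvec().round(3),'shift after turn m',(Rt.T@(np.array(target)-s['eef_pos'])/1000).round(4),'shift now',(R.T@(np.array(target)-s['eef_pos'])/1000).round(4))
E
python3 - <<'E'
from h import *
zz=lambda X,Y:((X+.5)/5-.5+200,(Y+.5)/5-.5+165)
b=ray('top',*zz(342,164),60);h=ray('top',*zz(127,199),38)
print('bush',b,'hole',h, 'dir',np.degrees(np.arctan2(*(h-b)[1::-1])), np.linalg.norm((h-b)[:2]))
s2=lambda X,Y:((X+.5)/5-.5+180,(Y+.5)/5-.5+140)
print('scene bush',ray('scene',*s2(349,216),60),'hole',ray('scene',*s2(547,332),38),'drill',ray('scene',*s2(279,189),60))
print('drill',ray('top',*zz(423,154),60))
print('corners',[ray('top',*zz(*q),60).round(1) for q in((285,80),(290,265),(690,15),(715,215))])
p=cv2.imread('pics/top0.png').astype(int)
print('screws',[ray('top',*zz(*q),60).round(1) for q in((289,81),(315,261),(651,31),(680,210),(479,55),(505,234))])
bb=lambda X,Y:((X+.5)/5-.5+105,(Y-300+.5)/5-.5+255)
print('knob',ray('top',*bb(291,443),74))
for z in (9,):go([409,193,140],z)
E
```

```text
bush [585.63476356 -32.60346625  60.        ] hole [574.19051818  61.42272738  38.        ] dir 96.93952930631177 94.7200920703122
scene bush [584.84281416 -35.36783757  60.        ] hole [574.5826656   58.80096568  38.        ] drill [588.70820686 -70.08612504  60.        ]
drill [589.27056718 -67.37407747  60.        ]
corners [array([622.4,  -8.9,  60. ]), array([542.8,  -9.5,  60. ]), array([ 647.2, -183.7,   60. ]), array([ 560.7, -191.1,   60. ])]
screws [array([621.9, -10.6,  60. ]), array([544.3, -20.2,  60. ]), array([ 640.6, -166.7,   60. ]), array([ 563.2, -176.3,   60. ]), array([631.6, -92.5,  60. ]), array([ 554.3, -101.5,   60. ])]
knob [409.44067838 189.85170006  74.        ]
turn [1.168 0.    0.   ] shift after turn m [ 0.0299 -0.3793  0.2185] shift now [ 0.03   -0.3497 -0.2633]
```

{"method": "play_rows", "body": {"motion": [0.1336,0,0,0,0,0,-0.06,0.1336,0,0,0,0,0,-0.06,0.1336,0,0,0,0,0,-0.06,0.1336,0,0,0,0,0,-0.06,0.1336,0,0,0,0,0,-0.06,0.1336,0,0,0,0,0,-0.06,0.1336,0,0,0,0,0,-0.06,0.1336,0,0,0,0,0,-0.06,0.1336,0,0,0,0,0,-0.06], "newtons": 20}}

```text
clock: 1.95
eef_pos: [133.8, 533.5, 170.0]
eef_rot: [-3.042, 1.571, -2.965]
wrist_force: [-0.2, 0.6, -1.0]
finger_gap: 49.7
```

```bash
python3 - <<'E'
from h import *
go([409.5,191.5,150],7)
E
```

```text
turn [-0.045 -0.     0.   ] shift after turn m [ 0.02  -0.373  0.232] shift now [ 0.02   -0.3621  0.2486]
```

{"method": "play_rows", "body": {"motion": [-0.045,0,0,0.002,-0.0362,0.0249,-0.06,0,0,0,0.002,-0.0373,0.0232,-0.06,0,0,0,0.002,-0.0373,0.0232,-0.06,0,0,0,0.002,-0.0373,0.0232,-0.06,0,0,0,0.002,-0.0373,0.0232,-0.06,0,0,0,0.002,-0.0373,0.0232,-0.06,0,0,0,0.002,-0.0373,0.0232,-0.06,0,0,0,0.002,-0.0373,0.0232,-0.06,0,0,0,0,-0.0373,0.0232,-0.06,0,0,0,0,0,0,-0.06,0,0,0,0,0,0,-0.06]}}

```text
clock: 3.05
eef_pos: [387.6, 211.7, 153.6]
eef_rot: [0.508, 1.568, 0.622]
wrist_force: [-0.3, 0.9, 0.1]
finger_gap: 49.6
```

```bash
python3 - <<'E'
from h import *
go([409.5,191.5,48],7)
p,d=snap('top','top1.png')
z=cv2.resize(p[200:340,80:260],None,fx=4,fy=4,interpolation=cv2.INTER_CUBIC)
cv2.imwrite('pics/z3.png',z)
E
```

```text
turn [-0.008  0.003 -0.002] shift after turn m [ 0.1056 -0.0227  0.0193] shift now [ 0.1056 -0.0227  0.0192]
```

View pics/z3.png

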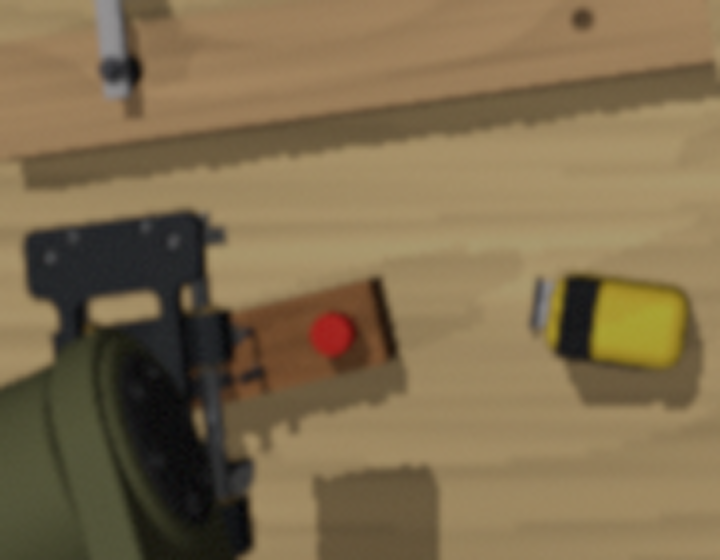

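The gripper is still short of the knob, which shows at zoom (331,334). I'll move over it, then descend.

{"method": "play_rows", "body": {"motion": [-0.008,0.003,-0.002,0,-0.0115,0.0097,-0.06,0,0,0,0,-0.0112,0.0095,-0.06,0,0,0,0,0,0,-0.06,0,0,0,0,0,0,-0.06]}}

```text
clock: 3.5
eef_pos: [408.2, 194.3, 153.8]
eef_rot: [-2.468, 1.571, -2.34]
wrist_force: [-0.1, -0.5, 0.4]
finger_gap: 49.8
```

```bash
python3 - <<'E'
from h import *
go([409.5,191.5,48],7)
E
```

```text
turn [ 0.006 -0.     0.   ] shift after turn m [ 0.1058 -0.0029  0.001 ] shift now [ 0.1058 -0.0029  0.001 ]
```

{"method": "play_rows", "body": {"motion": [0.006,0,0,0.02,-0.0029,0.001,-0.06,0,0,0,0.03,0,0,-0.06,0,0,0,0.03,0,0,-0.06,0,0,0,0.0,0,0,-0.06,0,0,0,0,0,0,-0.06]}}

```text
clock: 4.0
eef_pos: [408.5, 194.5, 73.3]
eef_rot: [0.397, 1.568, 0.521]
wrist_force: [0.2, -0.1, 1.1]
finger_gap: 50.2
```

```bash
python3 - <<'E'
from h import *
go([409.5,191.5,48],7)
p,d=snap('top','top2.png')
q,d=snap('scene','scene2.png')
z=cv2.resize(p[240:320,110:230],None,fx=5,fy=5,interpolation=cv2.INTER_CUBIC)
w=cv2.resize(q[120:240,330:480],None,fx=4,fy=4,interpolation=cv2.INTER_CUBIC)
cv2.imwrite('pics/z4.png',z);cv2.imwrite('pics/z4s.png',w)
E
```

```text
turn [ 0.002  0.003 -0.001] shift after turn m [ 0.0253 -0.0031  0.0006] shift now [ 0.0253 -0.0032  0.0006]
```

View pics/z4s.png

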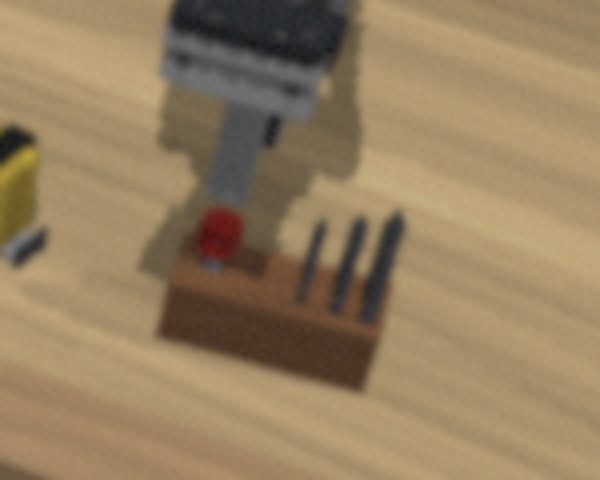

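View pics/z4.png

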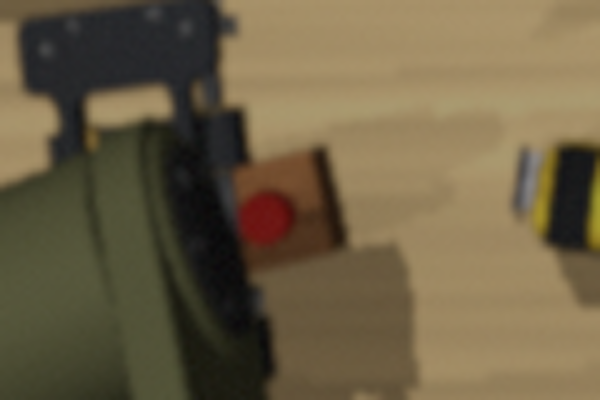

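{"method": "play_rows", "body": {"motion": [0,0,0,0.005,-0.002,0.0005,-0.06,0,0,0,0.008,-0.002,0,-0.06,0,0,0,0.008,-0.0015,0,-0.06,0,0,0,0.003,0,0,-0.06,0,0,0,0,0,0,-0.06,0,0,0,0,0,0,-0.06]}}

```text
clock: 4.7
eef_pos: [411.5, 189.2, 50.1]
eef_rot: [0.295, 1.563, 0.418]
wrist_force: [-0.7, 0.2, -0.2]
finger_gap: 50.0
```

```bash
python3 - <<'E'
from h import *
go([409.5,191.5,48],7)
p,d=snap('top','top3.png')
q,d=snap('scene','scene3.png')
z=cv2.resize(p[240:320,110:230],None,fx=5,fy=5,interpolation=cv2.INTER_CUBIC)
w=cv2.resize(q[120:240,330:480],None,fx=4,fy=4,interpolation=cv2.INTER_CUBIC)
cv2.imwrite('pics/z5.png',z);cv2.imwrite('pics/z5s.png',w)
E
```

```text
turn [ 0.002  0.008 -0.002] shift after turn m [ 0.0021  0.0026 -0.0017] shift now [ 0.0021  0.0026 -0.0017]
```

View pics/z5s.png

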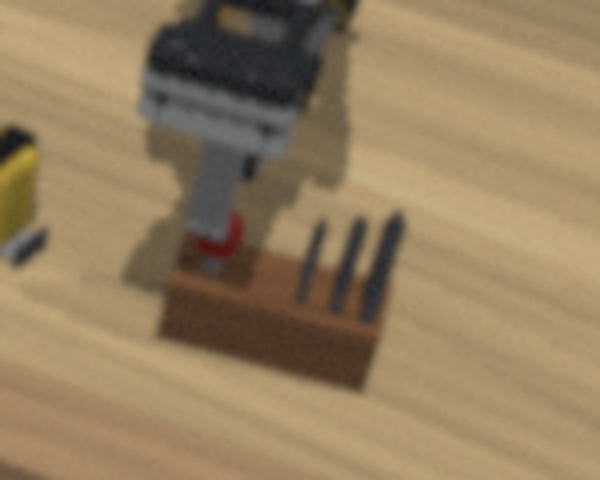

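The fingers straddle the knob but sit slightly to its -y side. I'll shift +3 mm in y, correct the tilt, then close.

{"method": "play_rows", "body": {"motion": [0.002,0.008,-0.002,0.001,0.0022,-0.0012,-0.06,0,0,0,0,0.001,0,-0.06,0,0,0,0,0,0,-0.06,0,0,0,0,0,0,-0.06]}}

```text
clock: 5.2
eef_pos: [410.1, 192.8, 49.6]
eef_rot: [1.575, 1.57, 1.697]
wrist_force: [0.2, -0.7, -0.5]
finger_gap: 49.8
```

```bash
python3 - <<'E'
from h import *
go([409.5,191.5,48],7)
go([409.5,191.5,48],7)
E
```

```text
turn [-0. -0. -0.] shift after turn m [ 0.0016 -0.0012 -0.0007] shift now [ 0.0016 -0.0012 -0.0007]
turn [-0. -0. -0.] shift after turn m [ 0.0016 -0.0012 -0.0007] shift now [ 0.0016 -0.0012 -0.0007]
```

{"method": "play_rows", "body": {"motion": [0,0,0,0,0,0,0.3,0,0,0,0,0,0,0.45,0,0,0,0,0,0,0.6,0,0,0,0,0,0,1,0,0,0,0,0,0,1,0,0,0,0,0,0,1,0,0,0,0,0,0,1], "newtons": 25}}

```text
clock: 5.9
eef_pos: [410.1, 192.8, 49.7]
eef_rot: [1.133, 1.57, 1.255]
wrist_force: [0.2, -0.5, 0.3]
finger_gap: 0.7
```

```bash
python3 - <<'E'
from h import *
p,d=snap('top','top4.png')
q,d=snap('scene','scene4.png')
z=cv2.resize(p[240:320,110:230],None,fx=5,fy=5,interpolation=cv2.INTER_CUBIC)
w=cv2.resize(q[120:240,330:480],None,fx=5,fy=5,interpolation=cv2.INTER_CUBIC)
cv2.imwrite('pics/z6.png',z);cv2.imwrite('pics/z6s.png',w)
find('scene','pin_knob');find('top','pin_knob');print(read_state()['finger_gap'])
E
```

```text
scene pin_knob 0.56 [400.1 222.2   2.1]
scene pin_knob 0.42 [407.5 191.3  62.4]
top pin_knob 0.45 [ 401.8 -229.     0.9]
top pin_knob 0.4 [408.3 194.2  65.8]
0.31753944658892136
```

View pics/z6s.png

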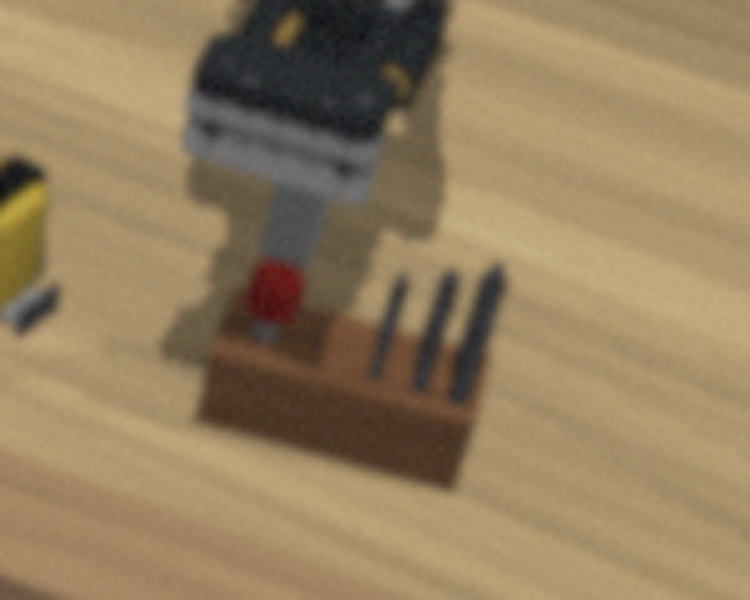

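View pics/z6.png

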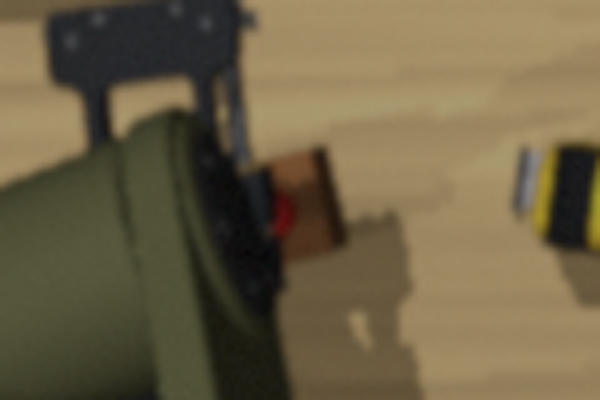

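```bash
python3 - <<'E'
from h import *
for cam in('scene','top'):
    for w in([410,193,50],[410,193,69],[410,193,74],[410,193,147]): print(cam,w,np.round(proj(cam,w),1))
d=np.load('pics/scene.npy'); 
for v in range(150,192,4): print(v,[list(pix('scene',u,v,d[v,u]).round(0)) for u in (384,388,392)])
print(read_state()['joints'])
E
```

```text
scene [410, 193, 50] [384.8 183.9]
scene [410, 193, 69] [386.5 177.2]
scene [410, 193, 74] [386.9 175.4]
scene [410, 193, 147] [393.9 147.5]
top [410, 193, 50] [163.7 281.9]
top [410, 193, 69] [161.8 282.7]
top [410, 193, 74] [161.3 283. ]
top [410, 193, 147] [153.1 286.4]
150 [[np.float64(493.0), np.float64(201.0), np.float64(197.0)], [np.float64(492.0), np.float64(207.0), np.float64(199.0)], [np.float64(490.0), np.float64(213.0), np.float64(200.0)]]
154 [[np.float64(493.0), np.float64(202.0), np.float64(188.0)], [np.float64(492.0), np.float64(209.0), np.float64(191.0)], [np.float64(491.0), np.float64(215.0), np.float64(193.0)]]
158 [[np.float64(425.0), np.float64(183.0), np.float64(126.0)], [np.float64(424.0), np.float64(191.0), np.float64(128.0)], [np.float64(420.0), np.float64(197.0), np.float64(129.0)]]
162 [[np.float64(426.0), np.float64(185.0), np.float64(117.0)], [np.float64(425.0), np.float64(193.0), np.float64(120.0)], [np.float64(422.0), np.float64(200.0), np.float64(121.0)]]
166 [[np.float64(424.0), np.float64(187.0), np.float64(106.0)], [np.float64(423.0), np.float64(194
[... 548 characters left out ...]
oat64(73.0)], [np.float64(326.0), np.float64(182.0), np.float64(1.0)]]
182 [[np.float64(418.0), np.float64(193.0), np.float64(61.0)], [np.float64(412.0), np.float64(199.0), np.float64(60.0)], [np.float64(387.0), np.float64(200.0), np.float64(43.0)]]
186 [[np.float64(411.0), np.float64(193.0), np.float64(44.0)], [np.float64(405.0), np.float64(199.0), np.float64(44.0)], [np.float64(402.0), np.float64(207.0), np.float64(45.0)]]
190 [[np.float64(421.0), np.float64(198.0), np.float64(43.0)], [np.float64(414.0), np.float64(204.0), np.float64(41.0)], [np.float64(411.0), np.float64(211.0), np.float64(43.0)]]
[3.58256152e-01 2.34273125e-01 1.91223541e+00 4.20383258e-04
 9.94756565e-01 2.36057515e-01]
```

```bash
python3 - <<'E'
from h import *
print(read_state()['eef_pos'])
for cam in('scene','top'):
    d=np.load(f'pics/{cam}.npy'); c=camera_params(cam); T=np.array(c['T'])
    v,u=np.mgrid[0:384,0:512]; P=np.stack([(u-c['cx'])/c['fx']*d,(v-c['cy'])/c['fy']*d,d],-1)@T[:3,:3].T+T[:3,3]
    im=cv2.imread(f'pics/{cam}4.png').astype(int); gray=(im.max(2)-im.min(2)<45)
    m=(d>0)&(abs(P[...,0]-410)<110)&(abs(P[...,1]-193)<30)&(P[...,2]>76)
    q=P[m]; 
    for z0 in range(76,260,10):
        k=(q[:,2]>=z0)&(q[:,2]<z0+10)
        if k.sum(): print(cam,z0,k.sum(),q[k].min(0).round(0),q[k].max(0).round(0))
    # bench check
    print('bench',[P[a,b].round(1) for a,b in ((330,250),(240,240))])
E
```

```text
[410.12223821 192.75172101  49.73671965]
scene 76 11 [406. 180.  76.] [418. 196.  77.]
scene 86 11 [407. 183.  86.] [425. 201.  96.]
scene 96 43 [403. 182.  96.] [427. 202. 106.]
scene 106 41 [401. 183. 106.] [427. 201. 116.]
scene 116 45 [405. 183. 116.] [427. 201. 126.]
scene 126 25 [420. 184. 126.] [428. 201. 134.]
scene 176 32 [334. 168. 183.] [497. 222. 186.]
scene 186 160 [329. 167. 186.] [497. 223. 196.]
scene 196 223 [334. 163. 196.] [497. 223. 206.]
scene 206 294 [325. 163. 206.] [503. 223. 216.]
scene 216 447 [322. 167. 216.] [505. 223. 226.]
scene 226 513 [321. 167. 226.] [503. 223. 236.]
scene 236 123 [396. 173. 236.] [432. 216. 246.]
scene 246 141 [403. 173. 246.] [433. 216. 256.]
scene 256 70 [421. 164. 256.] [434. 222. 266.]
bench [array([8.270e+02, 1.493e+02, 2.000e-01]), array([682.3,  13.6,   1.8])]
top 76 3 [404. 181.  77.] [408. 185.  77.]
top 86 2 [405. 184.  89.] [407. 184.  89.]
top 96 1 [406. 183. 103.] [406. 183. 103.]
top 176 2 [491. 170. 185.] [492. 170. 186.]
top 186 14 [434. 163. 186.] [494. 221. 196.]
top 196 115 [419. 163. 196.] [494. 220. 206.]
top 206 33 [418. 163. 206.] [500. 217. 216.]
top 216 573 [336. 168. 216.] [501. 223. 226.]
top 226 226 [337. 170. 226.] [501. 223. 230.]
bench [array([298. ,  12.2,  -0.6]), array([ 4.962e+02,  3.140e+01, -3.000e-01])]
```

The knob is untouched. Depth from both cameras puts the fingertips at about z=86 and the gripper body at about 184. That is roughly 37 mm above what the reported pose implies. I'll open, lower partway and measure again to see whether the offset is constant.

{"method": "play_rows", "body": {"motion": [0,0,0,0,0,0,-0.06,0,0,0,0,0,0,-0.06,0,0,0,0,0,0,-0.06,0,0,0,0,0,0,-0.06,0,0,0,0,0,0,-0.06]}}

```text
clock: 6.6
eef_pos: [410.1, 192.8, 49.7]
eef_rot: [1.177, 1.57, 1.299]
wrist_force: [0.1, -0.0, 0.0]
finger_gap: 37.1
```

```bash
cat >> h.py <<'E'
def cloud(cam,d):
    c=camera_params(cam);T=np.array(c['T']);v,u=np.mgrid[0:384,0:512]
    P=np.stack([(u-c['cx'])/c['fx']*d,(v-c['cy'])/c['fy']*d,d],-1)@T[:3,:3].T+T[:3,3]; P[d<=0]=np.nan; return P
E
python3 - <<'E'
from h import *
print(read_state()['eef_pos'],read_state()['finger_gap'])
p,d=snap('scene','scene5.png');P=cloud('scene',d)
e=read_state()['eef_pos']
m=(abs(P[...,0]-e[0])<110)&(abs(P[...,1]-e[1])<30)&(P[...,2]>76);q=P[m]
for z0 in range(76,230,10):
    k=(q[:,2]>=z0)&(q[:,2]<z0+10)
    if k.sum(): print(z0,k.sum(),q[k].min(0).round(0),q[k].max(0).round(0))
cv2.imwrite('pics/z7.png',cv2.resize(p[80:240,310:480],None,fx=4,fy=3.7,interpolation=cv2.INTER_CUBIC))
E
```

```text
[410.10346659 192.78378316  49.73778108] 37.11739936170262
76 1 [431. 194.  85.] [431. 194.  85.]
86 21 [388. 186.  86.] [442. 204.  96.]
96 55 [382. 185.  96.] [443. 204. 105.]
106 44 [391. 186. 106.] [445. 204. 116.]
116 44 [429. 186. 117.] [444. 204. 126.]
126 41 [433. 185. 126.] [445. 204. 136.]
136 42 [431. 185. 136.] [445. 204. 146.]
146 4 [443. 185. 146.] [444. 198. 147.]
176 39 [390. 170. 180.] [495. 220. 186.]
186 195 [329. 167. 186.] [497. 223. 196.]
196 226 [334. 168. 196.] [497. 223. 206.]
206 258 [322. 164. 206.] [503. 223. 216.]
216 415 [322. 166. 216.] [505. 223. 226.]
226 533 [322. 167. 226.] [504. 223. 236.]
```

View pics/z7.png

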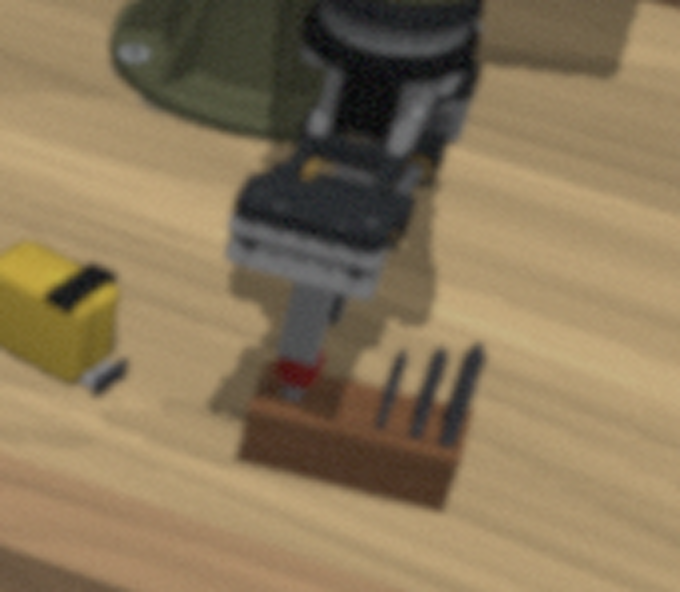

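The fingertips are at about z=85 while the reported z is 50, with the knob still below them. I'll lower 25 mm and re-measure.

{"method": "play_rows", "body": {"motion": [0,0,0,0,0,0,-0.06,0,0,0,0,0,0,-0.06,0,0,0,0.01,0,0,-0.06,0,0,0,0.01,0,0,-0.06,0,0,0,0.007,0,0,-0.06,0,0,0,0,0,0,-0.06,0,0,0,0,0,0,-0.06]}}

```text
clock: 7.35
eef_pos: [409.5, 192.6, 19.5]
eef_rot: [3.076, 1.569, -3.085]
wrist_force: [0.7, 0.0, -0.5]
finger_gap: 49.8
```

```bash
cat >> h.py <<'E'
def grip(fn,lo=76):
    s=read_state();e=s['eef_pos'];print(e.round(1),s['finger_gap'],s['wrist_force'].round(1))
    p,d=snap('scene',fn);P=cloud('scene',d)
    m=(abs(P[...,0]-e[0])<110)&(abs(P[...,1]-e[1])<35)&(P[...,2]>lo);q=P[m]
    for z0 in range(lo,230,10):
        k=(q[:,2]>=z0)&(q[:,2]<z0+10)
        if k.sum(): print(z0,k.sum(),q[k].min(0).round(0),q[k].max(0).round(0))
    return p,d
E
python3 - <<'E'
from h import *
p,d=grip('scene6.png',50)
cv2.imwrite('pics/z8.png',cv2.resize(p[80:240,310:480],None,fx=4,fy=3.7,interpolation=cv2.INTER_CUBIC))
go([409.5,191.5,12],7)
E
```

```text
[409.5 192.6  19.5] 49.814454947229684 [ 0.7  0.  -0.5]
50 6 [383. 186.  58.] [442. 199.  59.]
60 40 [381. 186.  60.] [450. 204.  69.]
70 51 [402. 186.  70.] [450. 205.  80.]
80 37 [437. 185.  81.] [450. 205.  90.]
90 39 [436. 187.  91.] [451. 205. 100.]
100 40 [441. 186. 100.] [450. 204. 110.]
110 39 [439. 186. 110.] [451. 204. 119.]
130 2 [384. 181. 139.] [384. 186. 139.]
140 31 [381. 178. 140.] [388. 192. 150.]
150 107 [331. 167. 150.] [497. 227. 160.]
160 203 [329. 167. 160.] [497. 227. 170.]
170 279 [326. 161. 170.] [502. 227. 180.]
180 204 [326. 168. 180.] [504. 227. 190.]
190 748 [320. 165. 190.] [504. 228. 200.]
200 125 [378. 170. 200.] [433. 216. 210.]
210 121 [394. 173. 210.] [433. 216. 220.]
220 102 [407. 173. 220.] [431. 216. 229.]
turn [-0.    -0.001 -0.   ] shift after turn m [ 0.0075 -0.001  -0.0001] shift now [ 0.0075 -0.001  -0.0001]
```

View pics/z8.png

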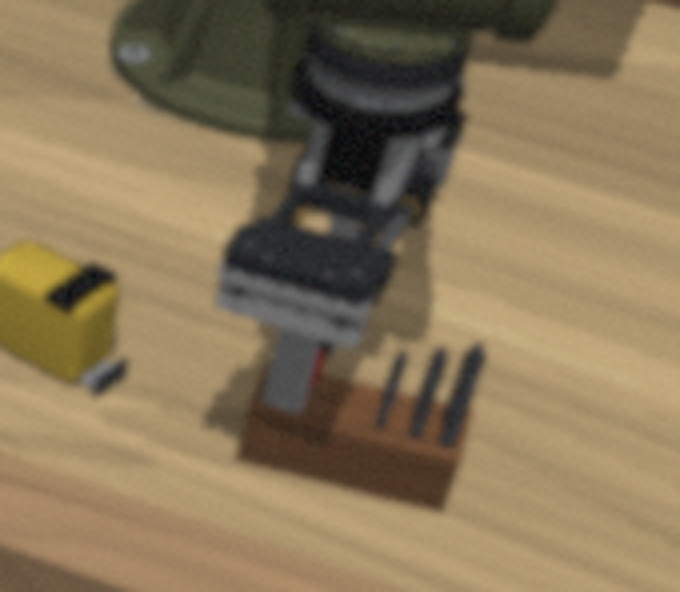

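{"method": "play_rows", "body": {"motion": [0,0,0,0.003,-0.0015,0,-0.06,0,0,0,0.003,-0.001,0,-0.06,0,0,0,0.002,0,0,-0.06,0,0,0,0,0,0,-0.06,0,0,0,0,0,0,-0.06]}}

```text
clock: 7.9
eef_pos: [410.3, 190.0, 11.4]
eef_rot: [1.739, 1.57, 1.861]
wrist_force: [-0.7, 0.1, 0.3]
finger_gap: 49.6
```

```bash
python3 - <<'E'
from h import *
p,d=grip('scene7.png',45)
p,d=snap('top','top7.png')
cv2.imwrite('pics/z9.png',cv2.resize(p[220:340,80:240],None,fx=4,fy=4,interpolation=cv2.INTER_CUBIC))
E
```

```text
[410.3 190.   11.4] 49.61068903091803 [-0.7  0.1  0.3]
45 20 [381. 167.  45.] [446. 225.  54.]
55 41 [384. 184.  56.] [450. 202.  65.]
65 56 [405. 183.  65.] [452. 202.  75.]
75 45 [407. 184.  75.] [451. 202.  85.]
85 38 [438. 184.  85.] [451. 202.  95.]
95 40 [436. 184.  95.] [451. 202. 105.]
105 22 [447. 183. 105.] [452. 201. 111.]
125 10 [385. 176. 130.] [387. 188. 135.]
135 28 [383. 173. 135.] [489. 207. 145.]
145 146 [326. 164. 145.] [497. 225. 155.]
155 248 [330. 165. 155.] [498. 225. 165.]
165 225 [326. 159. 165.] [504. 225. 175.]
175 240 [321. 164. 175.] [505. 225. 185.]
185 692 [320. 162. 185.] [505. 225. 195.]
195 122 [393. 169. 195.] [434. 214. 205.]
205 128 [402. 171. 205.] [433. 213. 215.]
215 68 [421. 158. 215.] [434. 219. 225.]
225 42 [376. 156. 225.] [439. 223. 235.]
```

View pics/z9.png

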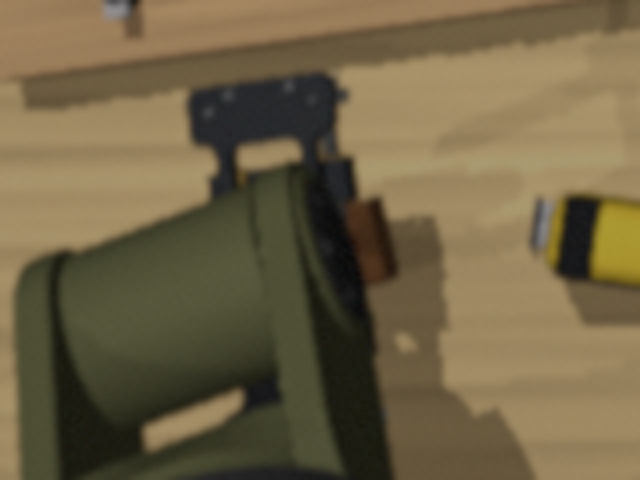

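{"method": "play_rows", "body": {"motion": [0,0,0,0,0,0,0.3,0,0,0,0,0,0,0.45,0,0,0,0,0,0,0.6,0,0,0,0,0,0,0.7,0,0,0,0,0,0,0.7,0,0,0,0,0,0,0.7,0,0,0,0,0,0,0.7], "newtons": 25}}

```text
clock: 8.7
eef_pos: [409.7, 190.0, 11.7]
eef_rot: [2.901, 1.57, 3.024]
wrist_force: [-0.7, -0.3, 0.8]
finger_gap: 21.5
```

The knob is gripped with a 21.5 mm gap. Lifting straight up.

{"method": "play_rows", "body": {"motion": [0,0,0,-0.01,0,0,0.7,0,0,0,-0.01,0,0,0.7,0,0,0,-0.01,0,0,0.7,0,0,0,-0.01,0,0,0.7,0,0,0,-0.015,0,0,0.7,0,0,0,-0.015,0,0,0.7,0,0,0,-0.015,0,0,0.7,0,0,0,0,0,0,0.7,0,0,0,0,0,0,0.7]}}

```text
clock: 9.6
eef_pos: [410.9, 190.2, 105.6]
eef_rot: [0.304, 1.566, 0.426]
wrist_force: [-0.7, 0.9, -1.2]
finger_gap: 21.4
```

```bash
python3 - <<'E'
from h import *
p,d=grip('scene8.png',60)
find('scene','pin_knob');find('scene','pin_tip')
cv2.imwrite('pics/z10.png',cv2.resize(p[80:240,310:480],None,fx=4,fy=3.7,interpolation=cv2.INTER_CUBIC))
go([584.7,-36,90],7)
E
```

```text
[410.9 190.2 105.6] 21.3700427564689 [-0.7  0.9 -1.2]
100 3 [413. 186. 108.] [415. 190. 109.]
110 19 [412. 185. 111.] [417. 193. 120.]
120 19 [407. 183. 120.] [418. 193. 129.]
130 9 [413. 186. 130.] [417. 193. 134.]
140 10 [416. 181. 142.] [434. 199. 150.]
150 52 [390. 183. 150.] [438. 200. 160.]
160 73 [391. 182. 160.] [438. 201. 170.]
170 51 [396. 181. 171.] [438. 201. 180.]
180 49 [425. 182. 180.] [438. 200. 190.]
190 48 [429. 182. 190.] [438. 200. 200.]
200 9 [435. 184. 200.] [439. 201. 203.]
scene pin_knob 0.58 [413.7 191.4 159.4]
scene pin_tip 0.38 [408.  189.4 103.7]
turn [-0.     0.003 -0.001] shift after turn m [ 0.0149 -0.2456  0.1452] shift now [ 0.0151 -0.2456  0.1452]
```

View pics/z10.png

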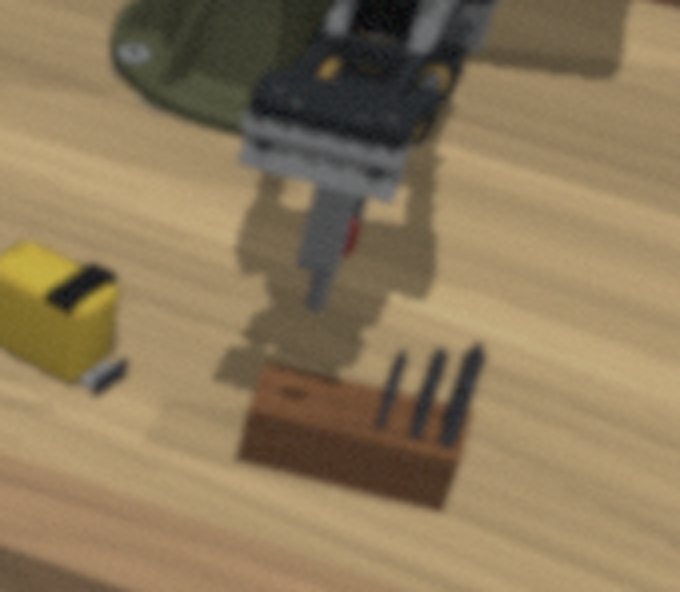

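The pin is out of the block and hanging straight. Next I'll carry it over the jig.

{"method": "play_rows", "body": {"motion": [0,0.003,-0.001,0,-0.0246,0.0145,0.7,0,0,0,0,-0.0246,0.0145,0.7,0,0,0,0,-0.0246,0.0145,0.7,0,0,0,0,-0.0246,0.0145,0.7,0,0,0,0,-0.0246,0.0145,0.7,0,0,0,0,-0.0246,0.0145,0.7,0,0,0,0,-0.0246,0.0145,0.7,0,0,0,0,-0.0246,0.0145,0.7,0,0,0,0,-0.02,0.011,0.7,0,0,0,0,0,0,0.7,0,0,0,0,0,0,0.7]}}

```text
clock: 10.85
eef_pos: [565.0, -17.6, 95.5]
eef_rot: [3.031, 1.557, -3.128]
wrist_force: [-0.3, 0.2, -0.4]
finger_gap: 21.5
```

```bash
python3 - <<'E'
from h import *
p,d=grip('scene9.png',60)
find('scene','pin_knob');find('scene','pin_tip')
go([584.7,-35.5,90],7)
E
```

```text
[565.  -17.6  95.5] 21.465577183182692 [-0.3  0.2 -0.4]
60 501 [538. -52.  60.] [633.  -5.  65.]
90 4 [568. -22.  98.] [569. -15.  99.]
100 18 [563. -21. 101.] [572. -14. 109.]
110 18 [564. -21. 110.] [571. -14. 120.]
120 11 [561. -17. 120.] [571. -14. 128.]
130 17 [545. -26. 131.] [589.  -8. 140.]
140 68 [546. -25. 140.] [592.  -6. 150.]
150 100 [546. -25. 150.] [593.  -6. 160.]
160 83 [546. -27. 160.] [593.  -7. 170.]
170 88 [546. -26. 170.] [593.  -7. 180.]
180 63 [547. -25. 180.] [591.  -7. 190.]
190 52 [547. -24. 191.] [592.  -7. 200.]
200 22 [581. -12. 200.] [592.  -7. 210.]
210 8 [582.  -9. 211.] [591.  -6. 215.]
220 16 [646. -40. 228.] [652.  14. 230.]
scene pin_knob 0.58 [568.5 -16.  149.4]
scene pin_tip 0.67 [583.8 -34.5  62.1]
turn [ 0.003 -0.013 -0.001] shift after turn m [ 0.0062 -0.0208  0.0173] shift now [ 0.006  -0.0208  0.0173]
```

View pics/scene9.png

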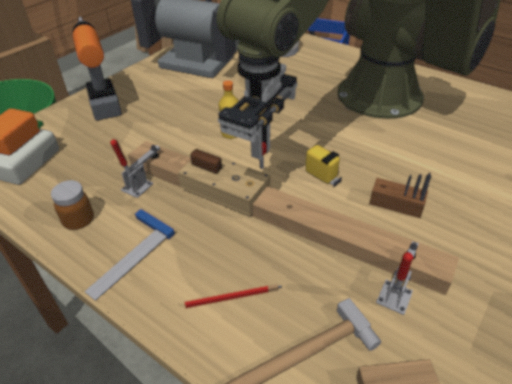

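The pin hangs beside the bushing with its tip near (262,165) in the scene view. I'll correct the tilt and finish the approach.

{"method": "play_rows", "body": {"motion": [0.003,-0.013,-0.001,0.004,-0.0104,0.0087,0.7,0,0,0,0.006,-0.0104,0.0087,0.7,0,0,0,0.004,-0.002,0.002,0.7,0,0,0,0,0,0,0.7,0,0,0,0,0,0,0.7]}}

```text
clock: 11.5
eef_pos: [588.6, -37.7, 80.7]
eef_rot: [0.132, 1.569, 0.255]
wrist_force: [0.2, 0.1, -0.0]
finger_gap: 21.0
```

```bash
cat >> h.py <<'E'
def both(tag,z=None):
    p,d=snap('scene','s_%s.png'%tag); q,e=snap('top','t_%s.png'%tag)
    a=cv2.resize(p[120:220,190:310],None,fx=6,fy=6,interpolation=cv2.INTER_CUBIC)
    b=cv2.resize(q[140:240,220:340],None,fx=6,fy=6,interpolation=cv2.INTER_CUBIC)
    cv2.imwrite('pics/zs_%s.png'%tag,a);cv2.imwrite('pics/zt_%s.png'%tag,b)
E
python3 - <<'E'
from h import *
go([584.7,-35.5,75],7)
grip('x.png',66)
both('a')
E
```

```text
turn [ 0.001  0.001 -0.   ] shift after turn m [ 0.0057  0.0027 -0.0036] shift now [ 0.0057  0.0027 -0.0036]
[588.6 -37.7  80.7] 20.997160937630436 [ 0.2  0.1 -0. ]
76 5 [589. -40.  84.] [594. -35.  86.]
86 15 [590. -42.  88.] [595. -33.  96.]
96 19 [589. -43.  96.] [594. -33. 106.]
106 9 [588. -39. 108.] [596. -32. 116.]
116 18 [570. -45. 117.] [613. -27. 126.]
126 75 [569. -44. 126.] [615. -27. 136.]
136 106 [569. -47. 136.] [615. -27. 146.]
146 87 [568. -46. 146.] [616. -27. 156.]
156 75 [568. -45. 156.] [615. -26. 166.]
166 67 [569. -44. 166.] [615. -26. 176.]
176 57 [568. -45. 176.] [615. -26. 186.]
186 29 [601. -34. 186.] [614. -26. 196.]
196 11 [601. -30. 196.] [614. -27. 201.]
206 17 [512. -62. 214.] [674.  -4. 216.]
216 255 [509. -66. 216.] [675.  -3. 226.]
226 379 [510. -63. 226.] [675.  -3. 236.]
```

View pics/zs_a.png

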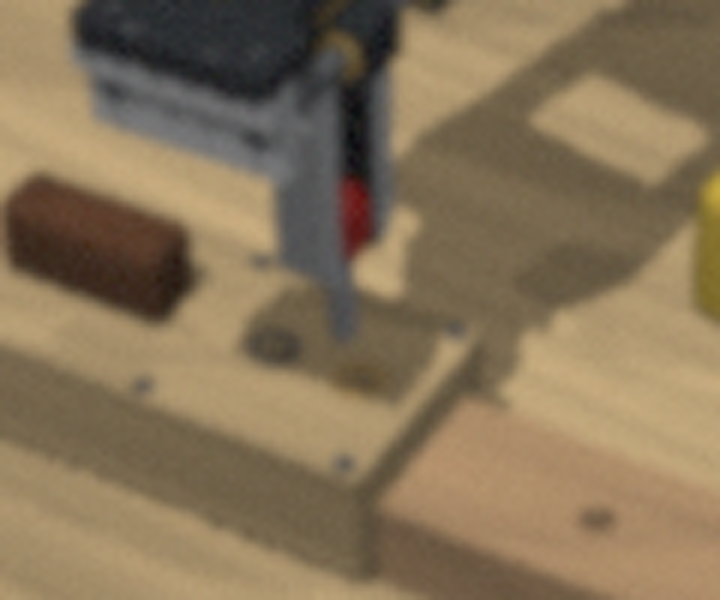

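View pics/zt_a.png

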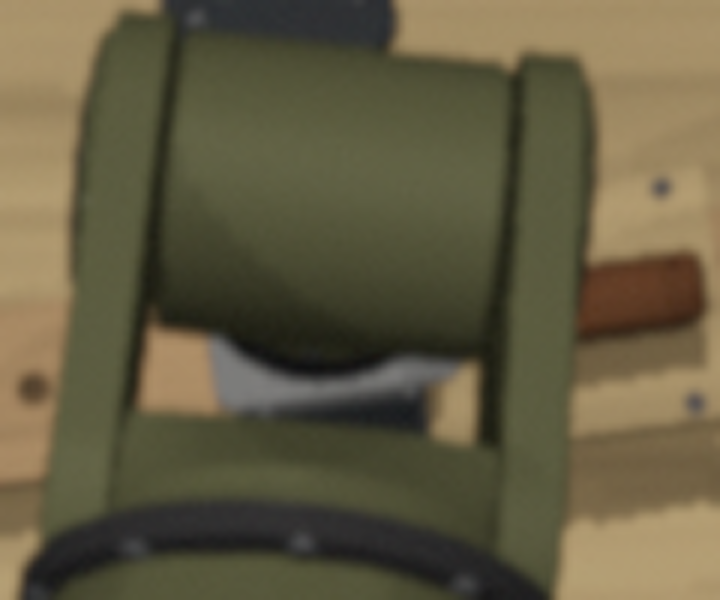

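```bash
python3 - <<'E'
from h import *
p=cv2.imread('pics/s_a.png');d=np.load('pics/scene.npy');P=cloud('scene',d)
s2=lambda X,Y:((X+.5)/6-.5+190,(Y+.5)/6-.5+120)
print('tip',[ (z,ray('scene',*s2(344,334),z).round(1)) for z in (79,81,83)])
print('bush',ray('scene',*s2(360,380),60).round(1))
for v in range(160,179): print(v,[ (u,int(p[v,u].sum()//3),int(round(np.nan_to_num(P[v,u,2])))) for u in range(241,254)])
E
```

```text
tip [(79, array([585.7, -40.7,  79. ])), (81, array([587.5, -39.2,  81. ])), (83, array([589.3, -37.8,  83. ]))]
bush [584.9 -34.8  60. ]
160 [(241, 83, 140), (242, 83, 143), (243, 88, 143), (244, 88, 141), (245, 86, 138), (246, 82, 137), (247, 68, 131), (248, 53, 133), (249, 53, 133), (250, 65, 126), (251, 79, 127), (252, 97, 117), (253, 120, -1)]
161 [(241, 84, 140), (242, 86, 140), (243, 88, 140), (244, 90, 140), (245, 88, 137), (246, 84, 135), (247, 68, 130), (248, 60, 129), (249, 71, 129), (250, 91, 125), (251, 109, 3), (252, 125, 1), (253, 139, -1)]
162 [(241, 83, 135), (242, 84, 137), (243, 87, 138), (244, 89, 135), (245, 90, 133), (246, 83, 132), (247, 72, 125), (248, 70, 127), (249, 96, 124), (250, 121, 0), (251, 138, 3), (252, 144, 1), (253, 147, 0)]
163 [(241, 83, 136), (242, 81, 136), (243, 88, 134), (244, 90, 136), (245, 90, 130), (246, 85, 128), (247, 77, 120), (248, 90, 117), (249, 121, 3), (250, 140, 3), (251, 150, 1), (252, 153, 0), (253, 154, 1)]
164 [(241, 86, 131), (242, 84, 131), (243, 88, 133), (244, 88, 133), (245, 92, 130), (246, 87, 127), (247, 84, 117), (248
[... 2227 characters left out ...]
7, 82, 87), (248, 83, 87), (249, 88, 60), (250, 93, 58), (251, 96, 61), (252, 97, 61), (253, 95, 60)]
176 [(241, 90, 62), (242, 91, 61), (243, 93, 60), (244, 88, 59), (245, 85, 60), (246, 80, 80), (247, 83, 86), (248, 88, 61), (249, 91, 61), (250, 94, 60), (251, 95, 62), (252, 95, 60), (253, 96, 62)]
177 [(241, 89, 60), (242, 90, 61), (243, 92, 61), (244, 90, 62), (245, 87, 63), (246, 86, 61), (247, 86, 60), (248, 91, 62), (249, 91, 63), (250, 94, 63), (251, 92, 60), (252, 96, 60), (253, 93, 59)]
178 [(241, 89, 63), (242, 91, 61), (243, 92, 61), (244, 90, 62), (245, 87, 0), (246, 91, 59), (247, 89, 61), (248, 91, 62), (249, 92, 60), (250, 89, 62), (251, 93, 61), (252, 95, 61), (253, 96, 60)]
```

```bash
python3 - <<'E'
from h import *
go([585.3,-33.6,66],7)
E
```

```text
turn [ 0.002  0.002 -0.   ] shift after turn m [ 0.0151  0.0042 -0.0028] shift now [ 0.0151  0.0042 -0.0028]
```

{"method": "play_rows", "body": {"motion": [0.002,0.002,0,0.004,0.002,-0.0013,0.7,0,0,0,0.005,0.0013,-0.0009,0.7,0,0,0,0.004,0.0005,-0.0004,0.7,0,0,0,0,0,0,0.7,0,0,0,0,0,0,0.7]}}

```text
clock: 12.15
eef_pos: [585.0, -33.1, 67.2]
eef_rot: [2.556, 1.571, 2.679]
wrist_force: [-0.4, -0.0, -0.6]
finger_gap: 21.4
```

```bash
python3 - <<'E'
from h import *
go([585.3,-33.6,66],7)
both('b'); print(read_state()['wrist_force'])
E
```

```text
turn [-0. -0. -0.] shift after turn m [ 0.0012 -0.0005  0.0002] shift now [ 0.0012 -0.0005  0.0002]
[-0.3403689   0.10016988 -0.76483592]
```

View pics/zs_b.png

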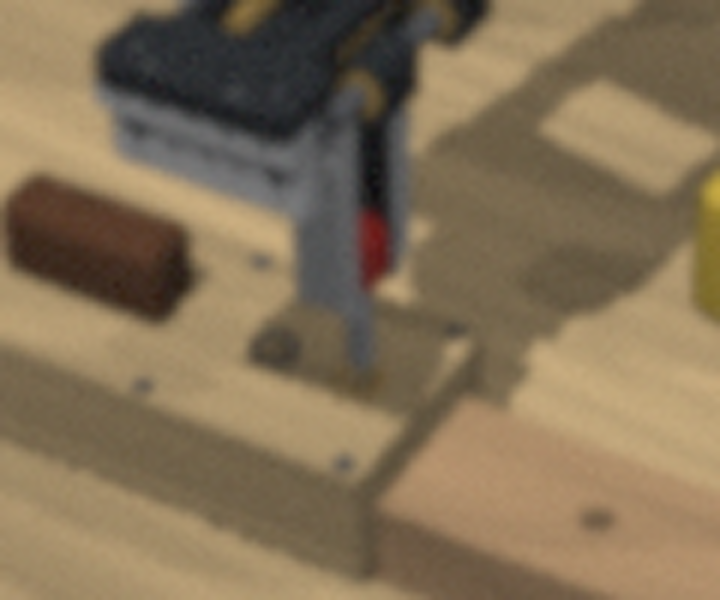

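The tip, at zoom (362,365), is directly above the brass ring at (360,380). I'll lower it gently.

{"method": "play_rows", "body": {"motion": [0,0,0,0.003,0,0,0.7,0,0,0,0.003,0,0,0.7,0,0,0,0.003,0,0,0.7,0,0,0,0.002,0,0,0.7,0,0,0,0,0,0,0.7]}}

```text
clock: 12.75
eef_pos: [585.2, -33.4, 55.4]
eef_rot: [-0.074, 1.571, 0.048]
wrist_force: [0.4, -0.2, -0.9]
finger_gap: 21.9
```

```bash
python3 - <<'E'
from h import *
go([585.3,-33.6,66],7)
both('c'); s=read_state();print(s['wrist_force'],s['moment'])
E
```

```text
turn [-0.  0.  0.] shift after turn m [-0.0106 -0.0003  0.0001] shift now [-0.0106 -0.0003  0.0001]
[-0.6136187  -1.05357607 -0.6107848 ] [-0.05144701  0.06041865 -0.01814745]
```

View pics/zs_c.png

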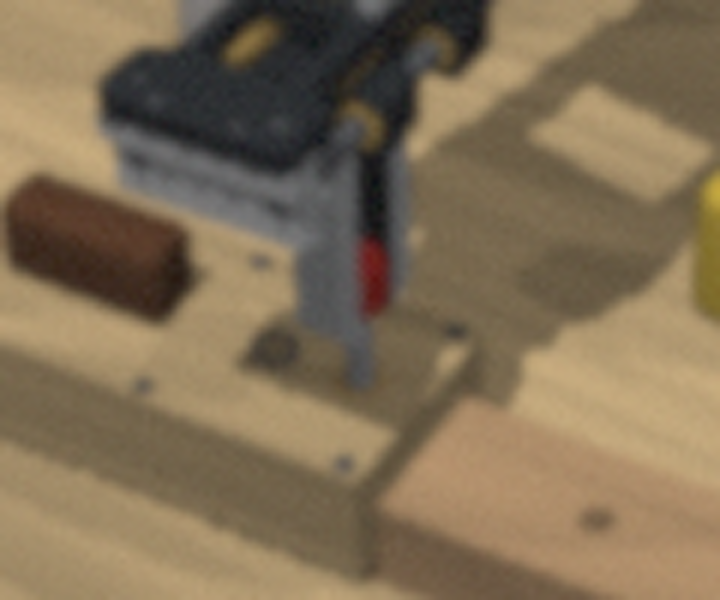

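There is no contact force, and the tip appears to be inside the ring. I'll keep lowering.

{"method": "play_rows", "body": {"motion": [0,0,0,0.003,0,0,0.7,0,0,0,0.003,0,0,0.7,0,0,0,0.002,0,0,0.7,0,0,0,0,0,0,0.7]}}

```text
clock: 13.25
eef_pos: [585.4, -33.4, 47.2]
eef_rot: [-0.226, 1.57, -0.104]
wrist_force: [-0.3, 0.0, -1.5]
finger_gap: 21.7
```

```bash
python3 - <<'E'
from h import *
both('d'); s=read_state();print(s['wrist_force'],s['moment'])
go([585.3,-33.6,37.7],7)
E
```

```text
[-0.17242556 -0.2505578  -0.92535635] [-0.07262777  0.07543573  0.01586733]
turn [-0.     0.001  0.   ] shift after turn m [ 0.0098 -0.0002 -0.0003] shift now [ 0.0098 -0.0002 -0.0003]
```

View pics/zs_d.png

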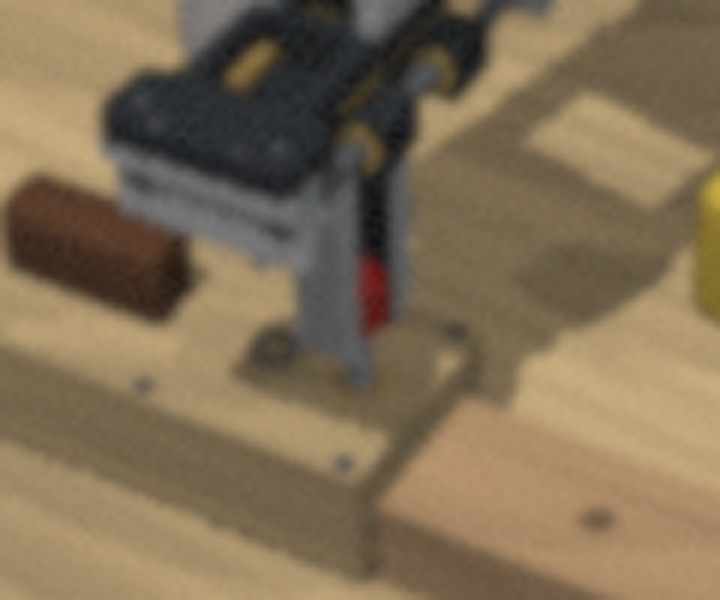

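The shank is going into the brass bushing with no force. I'll lower until it almost stands on the wood.

{"method": "play_rows", "body": {"motion": [0,0,0,0.003,0,0,0.7,0,0,0,0.002,0,0,0.7,0,0,0,0.002,0,0,0.7,0,0,0,0,0,0,0.7,0,0,0,0,0,0,0.7]}}

```text
clock: 13.85
eef_pos: [585.5, -33.5, 40.0]
eef_rot: [-0.431, 1.57, -0.309]
wrist_force: [0.3, 0.2, -1.3]
finger_gap: 21.2
```

Now a slow release.

{"method": "play_rows", "body": {"motion": [0,0,0,0.001,0,0,0.7,0,0,0,0,0,0,0.4,0,0,0,0,0,0,0.2,0,0,0,0,0,0,0.1,0,0,0,0,0,0,0.0,0,0,0,0,0,0,0,0,0,0,0,0,0,0]}}

```text
clock: 14.55
eef_pos: [586.0, -33.4, 39.5]
eef_rot: [-0.236, 1.568, -0.114]
wrist_force: [0.1, 0.8, 0.9]
finger_gap: 47.3
```

```bash
python3 - <<'E'
from h import *
both('e'); s=read_state();print(s['wrist_force'],s['finger_gap'])
find('scene','pin_knob');find('scene','jig_bush')
E
```

```text
[-0.32468533 -0.28984608  0.33740645] 47.04582498248275
scene pin_knob 0.66 [585.3 -33.4  89.3]
scene jig_bush 0.96 [581.4 -34.5  63. ]
```

View pics/zs_e.png

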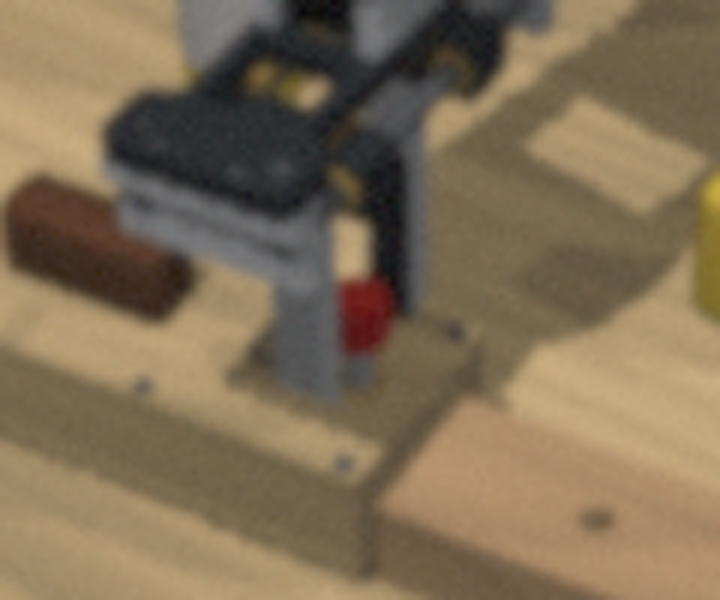

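The pin stands on the wood with its knob at z≈89, against an expected 90. Next I'll raise the gripper and move back to the grip.

{"method": "play_rows", "body": {"motion": [0,0,0,-0.006,0,0,0,0,0,0,-0.012,0,0,0,0,0,0,-0.015,0,0,0,0,0,0,-0.015,0,0,0,0,0,0,0,0,0,0,0,0,0,0,-0.02,0,0,0,0,0,0,-0.025,0,0,0,0,0,0,-0.025,0,0,0,0,0,0,-0.025,0,0,0,0,0,0,-0.01,0,0,0,0,0,0,0,0,0,0,0,0,0,0,0,0]}}

```text
clock: 15.95
eef_pos: [599.2, -139.7, 92.6]
eef_rot: [-0.154, 1.566, -0.031]
wrist_force: [-0.1, 0.7, -0.4]
finger_gap: 46.5
```

```bash
python3 - <<'E'
from h import *
s=read_state();print(s['wrist_force'],s['finger_gap'])
both('f')
find('scene','pin_knob');find('scene','jig_bush');find('scene','jig_handle')
go([598.7,-142.8,29],7)
E
```

```text
[-0.06812296  0.71790619 -0.35790612] 46.478121109673225
scene pin_knob 0.67 [587.3 -34.7  90.3]
scene jig_bush 0.62 [ 759.6 -155.8    4. ]
scene jig_handle 0.58 [ 605.8 -141.5   75.4]
turn [0.002 0.005 0.001] shift after turn m [ 0.0639 -0.0032 -0.0011] shift now [ 0.0639 -0.0031 -0.0014]
```

View pics/zs_f.png

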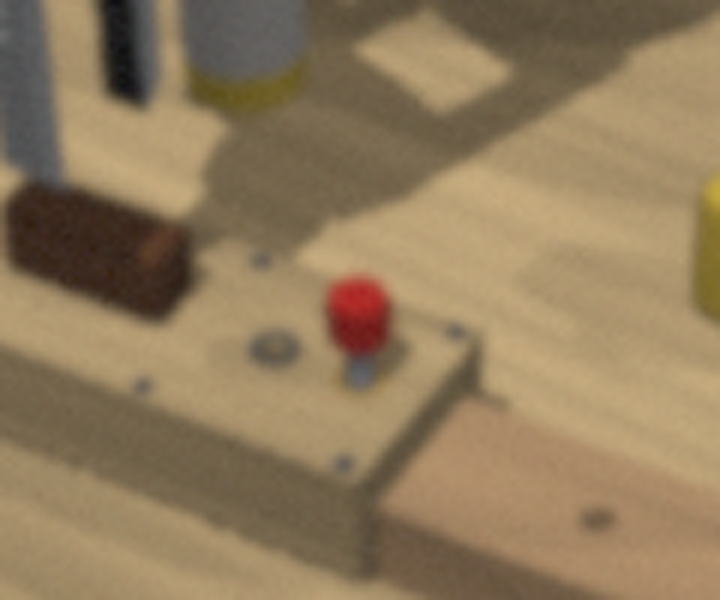

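View pics/zt_f.png

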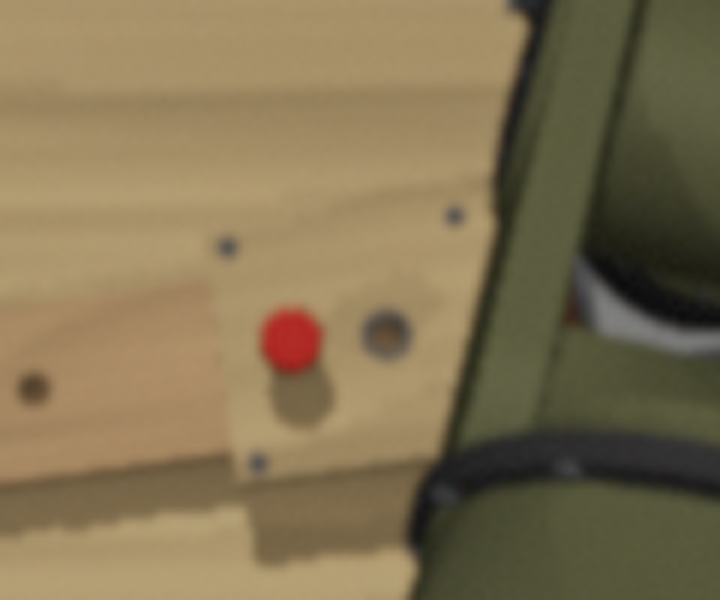

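The pin stands upright in the bushing and the top view shows the hole clearly at zoom (33,388). I'll descend onto the grip.

{"method": "play_rows", "body": {"motion": [0.002,0.005,0.001,0.015,-0.0018,-0.0007,0,0,0,0,0.015,-0.001,-0.0004,0,0,0,0,0.015,-0.0004,0,0,0,0,0,0,0,0,0,0,0,0,0,0,0,0]}}

```text
clock: 16.7
eef_pos: [597.8, -141.8, 42.3]
eef_rot: [2.76, 1.568, 2.884]
wrist_force: [0.2, 0.8, 0.6]
finger_gap: 46.9
```

```bash
python3 - <<'E'
from h import *
s=read_state();print(s['wrist_force'],s['finger_gap'])
p,d=grip('s_g.png',64)
cv2.imwrite('pics/zs_g.png',cv2.resize(p[90:210,130:290],None,fx=4,fy=4,interpolation=cv2.INTER_CUBIC))
go([598.7,-142.8,29],7)
E
```

```text
[0.19496504 0.84838304 0.62649068] 46.949026385249375
[ 597.8 -141.8   42.3] 46.949026385249375 [0.2 0.8 0.6]
64 64 [ 586. -177.   64.] [ 617. -107.   74.]
74 86 [ 570. -177.   74.] [ 627. -107.   84.]
84 178 [ 565. -176.   84.] [ 637. -108.   94.]
94 176 [ 564. -161.   94.] [ 637. -111.  104.]
104 75 [ 565. -156.  104.] [ 637. -128.  114.]
114 79 [ 564. -154.  114.] [ 637. -128.  124.]
124 77 [ 564. -153.  124.] [ 638. -129.  134.]
134 64 [ 566. -153.  134.] [ 637. -129.  144.]
144 59 [ 564. -152.  144.] [ 637. -128.  153.]
154 50 [ 563. -154.  154.] [ 636. -129.  164.]
164 23 [ 566. -156.  164.] [ 635. -130.  172.]
174 142 [ 518. -165.  174.] [ 685. -107.  184.]
184 319 [ 518. -168.  184.] [ 685. -107.  194.]
194 337 [ 512. -166.  194.] [ 691. -107.  204.]
204 267 [ 512. -168.  204.] [ 692. -107.  214.]
214 867 [ 510. -170.  214.] [ 692. -107.  224.]
224 159 [ 558. -165.  224.] [ 621. -117.  234.]
turn [ 0.001 -0.003 -0.001] shift after turn m [ 0.0132 -0.0012  0.0009] shift now [ 0.0132 -0.0012  0.001 ]
```

View pics/zs_g.png

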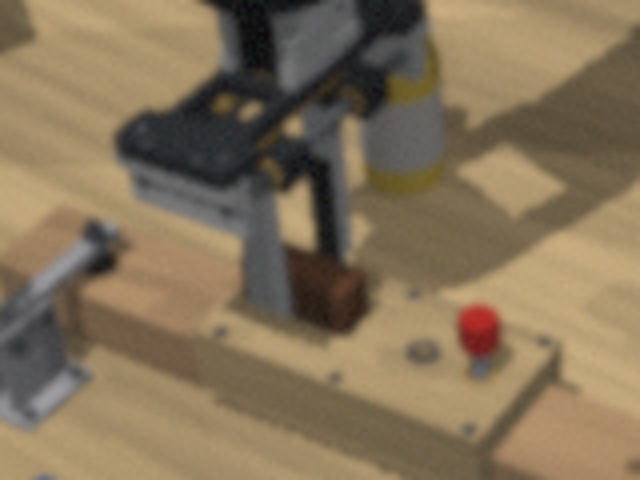

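{"method": "play_rows", "body": {"motion": [0.001,-0.003,-0.001,0.006,-0.001,0.0008,0,0,0,0,0.005,0,0,0,0,0,0,0.001,0,0,0.1,0,0,0,0,0,0,0.3,0,0,0,0,0,0,0.4,0,0,0,0,0,0,0.6,0,0,0,0,0,0,0.7,0,0,0,0,0,0,0.7,0,0,0,0,0,0,0.7], "newtons": 15}}

```text
clock: 17.65
eef_pos: [597.4, -143.2, 30.4]
eef_rot: [-3.099, 1.568, -2.977]
wrist_force: [-1.3, -0.1, -1.2]
finger_gap: 26.1
```

```bash
python3 - <<'E'
from h import *
s=read_state();print(s['wrist_force'],s['finger_gap'],s['moment'])
both('h')
go([598.7,-142.8,29],7)
E
```

```text
[-1.34428969 -0.09100264 -1.19864214] 26.078315068441 [-0.04866226  0.1367978  -0.03811466]
turn [ 0.    -0.002  0.   ] shift after turn m [0.0014 0.0002 0.0013] shift now [0.0014 0.0002 0.0013]
```

View pics/zt_h.png

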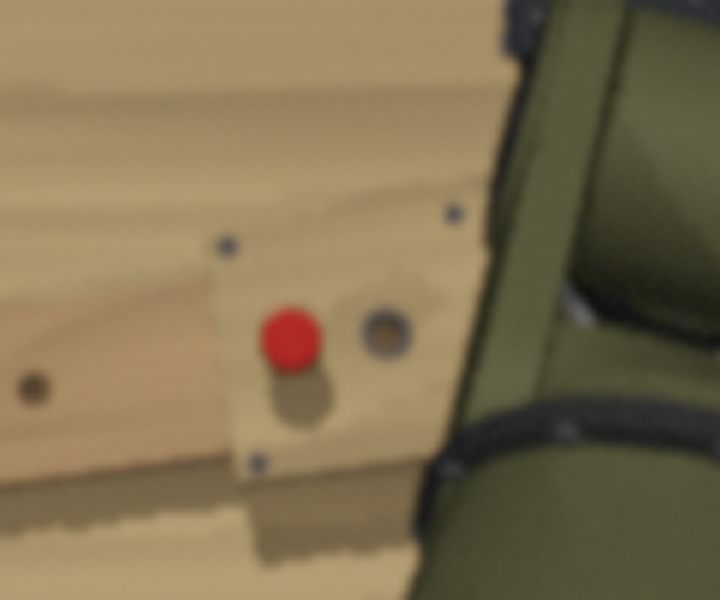

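The handle is gripped with a 26.1 mm gap and low forces. I'll start sliding slowly along tool +y.

{"method": "play_rows", "body": {"motion": [0,0,0,0,0.001,0,0.7,0,0,0,0,0.002,0,0.7,0,0,0,0,0.002,0,0.7,0,0,0,0,0.002,0,0.7,0,0,0,0,0.002,0,0.7,0,0,0,0,0.002,0,0.7,0,0,0,0,0.002,0,0.7,0,0,0,0,0.002,0,0.7,0,0,0,0,0,0,0.7]}}

```text
clock: 18.65
eef_pos: [595.7, -127.2, 30.4]
eef_rot: [-2.677, 1.569, -2.555]
wrist_force: [1.0, -0.5, -2.1]
finger_gap: 26.0
```

```bash
python3 - <<'E'
from h import *
s=read_state();print(s['wrist_force'],s['finger_gap'],s['moment'])
both('i')
# predicted remaining to line through start 597.4,-143.2 dir 97
e=s['eef_pos'];t=np.array([-.1219,.9925]);r=e[:2]-[597.4,-143.2];print('along',r@t,'across',r@[.9925,.1219])
go([597.4,-143.2,30],7)
E
```

```text
[ 1.03507111 -0.54662912 -2.0615463 ] 26.03682419476681 [-0.14846688  0.01638961  0.00242228]
along 16.103159644075554 across 0.3002857804046719
turn [ 0.    -0.002  0.001] shift after turn m [ 0.0004 -0.0161 -0.0003] shift now [ 0.0004 -0.0161 -0.0003]
```

View pics/zt_i.png

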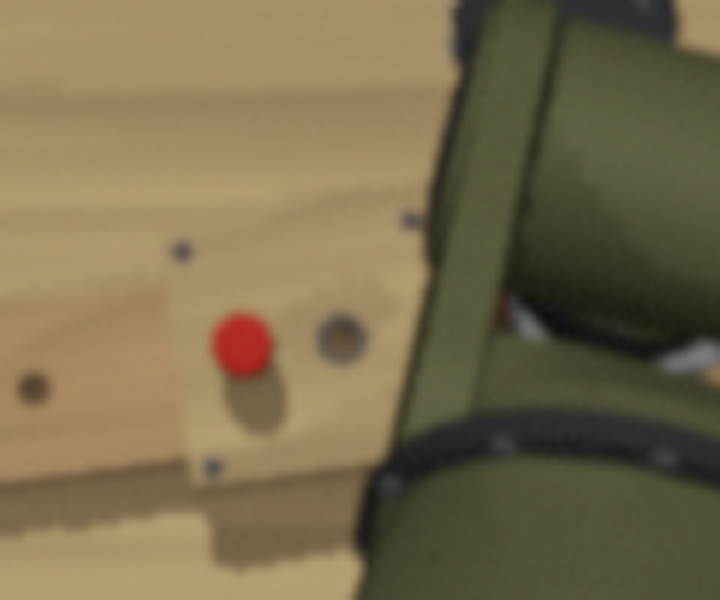

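View pics/zs_i.png

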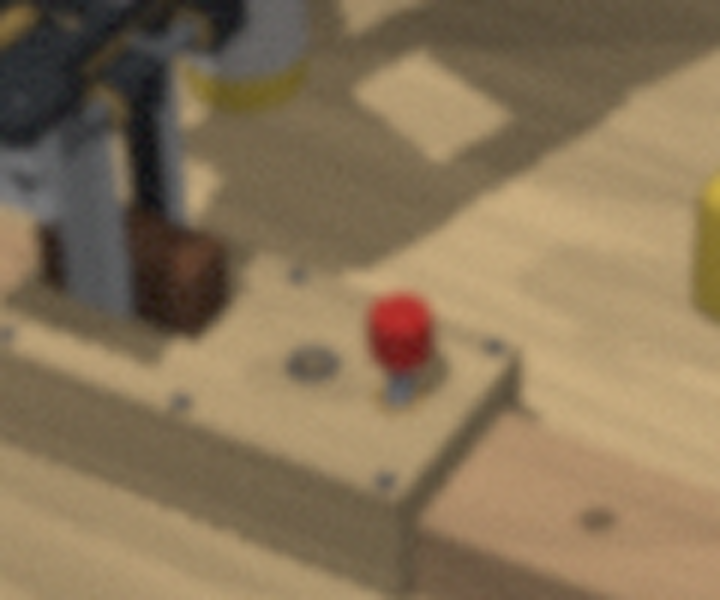

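The jig is sliding flat with the pin riding in it, about 16 mm so far. Continuing.

{"method": "play_rows", "body": {"motion": [0,0,0,0,0.002,0,0.7,0,0,0,0,0.002,0,0.7,0,0,0,0,0.002,0,0.7,0,0,0,0,0.002,0,0.7,0,0,0,0,0.002,0,0.7,0,0,0,0,0.002,0,0.7,0,0,0,0,0.002,0,0.7,0,0,0,0,0.002,0,0.7,0,0,0,0,0.002,0,0.7,0,0,0,0,0.002,0,0.7,0,0,0,0,0.002,0,0.7,0,0,0,0,0.002,0,0.7,0,0,0,0,0.002,0,0.7,0,0,0,0,0.002,0,0.7,0,0,0,0,0,0,0.7]}}

```text
clock: 20.25
eef_pos: [592.0, -97.2, 30.4]
eef_rot: [-2.596, 1.569, -2.474]
wrist_force: [0.0, 0.8, -2.1]
finger_gap: 26.2
```

```bash
cat >> h.py <<'E'
def prog():
    s=read_state();print(s['wrist_force'].round(1),s['finger_gap'],s['moment'].round(2))
    e=s['eef_pos'];t=np.array([-.1219,.9925]);r=e[:2]-[597.4,-143.2];print('along',r@t,'across',r@[.9925,.1219],'z',e[2])
    go([597.4,-143.2,30],7)
E
python3 - <<'E'
from h import *
prog();both('j');find('scene','pin_knob')
E
```

```text
[ 0.   0.8 -2.1] 26.1871266784084 [-0.12 -0.02 -0.06]
along 46.29104283883859 across 0.2944533299133063 z 30.435607996593006
turn [-0.    -0.002  0.001] shift after turn m [ 0.0004 -0.0463 -0.0003] shift now [ 0.0005 -0.0463 -0.0003]
scene pin_knob 0.72 [578.8  15.8  91.2]
scene pin_knob 0.64 [577.8   8.8  63.8]
```

View pics/zt_j.png

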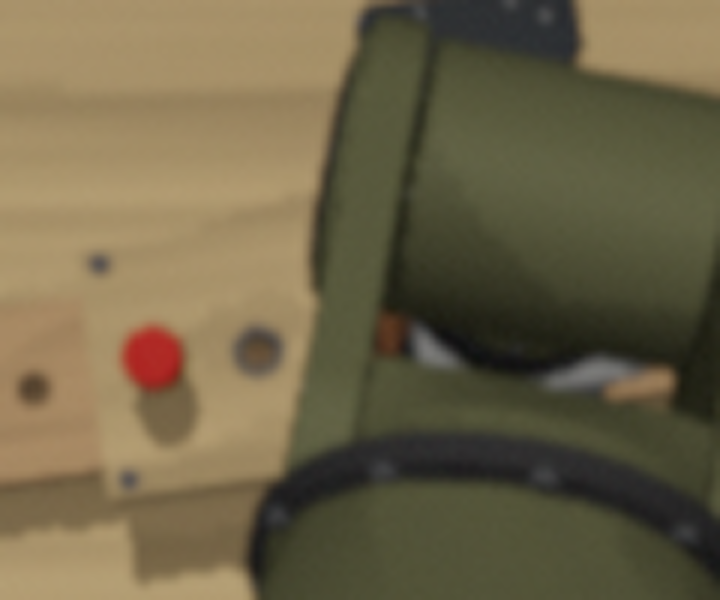

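It has gone 46 mm of about 95. I'll go another 35 mm.

{"method": "play_rows", "body": {"motion": [0,0,0,0,0.002,0,0.7,0,0,0,0,0.002,0,0.7,0,0,0,0,0.002,0,0.7,0,0,0,0,0.002,0,0.7,0,0,0,0,0.002,0,0.7,0,0,0,0,0.002,0,0.7,0,0,0,0,0.002,0,0.7,0,0,0,0,0.002,0,0.7,0,0,0,0,0.002,0,0.7,0,0,0,0,0.002,0,0.7,0,0,0,0,0.002,0,0.7,0,0,0,0,0.002,0,0.7,0,0,0,0,0.002,0,0.7,0,0,0,0,0.002,0,0.7,0,0,0,0,0.002,0,0.7,0,0,0,0,0,0,0.7]}}

```text
clock: 22.0
eef_pos: [588.1, -65.3, 30.5]
eef_rot: [-2.397, 1.569, -2.275]
wrist_force: [0.1, 0.8, -2.2]
finger_gap: 25.9
```

```bash
python3 - <<'E'
from h import *
prog();both('k');find('scene','pin_knob')
E
```

```text
[ 0.1  0.8 -2.2] 25.869005904130976 [-0.05 -0.02 -0.01]
along 78.49202944901891 across 0.3021459386856904 z 30.477685563702337
turn [-0.    -0.001  0.001] shift after turn m [ 0.0005 -0.0785 -0.0003] shift now [ 0.0006 -0.0785 -0.0003]
scene pin_knob 0.66 [411.4  45.7  -1. ]
scene pin_knob 0.52 [575.8  50.   92.6]
```

View pics/s_k.png

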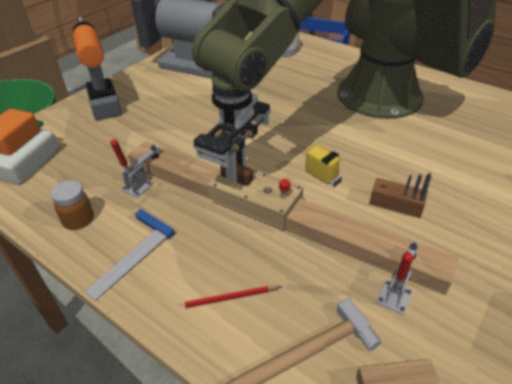

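At 78 mm the pin is still standing. I'll slow to about 10 mm/s.

{"method": "play_rows", "body": {"motion": [0,0,0,0,0.0012,0,0.7,0,0,0,0,0.0012,0,0.7,0,0,0,0,0.0012,0,0.7,0,0,0,0,0.0012,0,0.7,0,0,0,0,0.0012,0,0.7,0,0,0,0,0.0012,0,0.7,0,0,0,0,0.0012,0,0.7,0,0,0,0,0.0012,0,0.7,0,0,0,0,0.0012,0,0.7,0,0,0,0,0.0012,0,0.7,0,0,0,0,0,0,0.7]}}

```text
clock: 23.25
eef_pos: [586.6, -52.9, 30.5]
eef_rot: [-2.26, 1.569, -2.138]
wrist_force: [-0.5, -1.0, -3.5]
finger_gap: 25.7
```

```bash
python3 - <<'E'
from h import *
prog();both('l');find('scene','pin_knob')
E
```

```text
[-0.5 -1.  -3.5] 25.724686885128254 [-0.22 -0.08  0.01]
along 90.97638077223229 across 0.2979881022143882 z 30.498436011220203
turn [-0.001 -0.001  0.002] shift after turn m [ 0.0005 -0.091  -0.0003] shift now [ 0.0006 -0.091  -0.0002]
scene pin_knob 0.56 [575.   60.5  87.3]
```

View pics/zs_l.png

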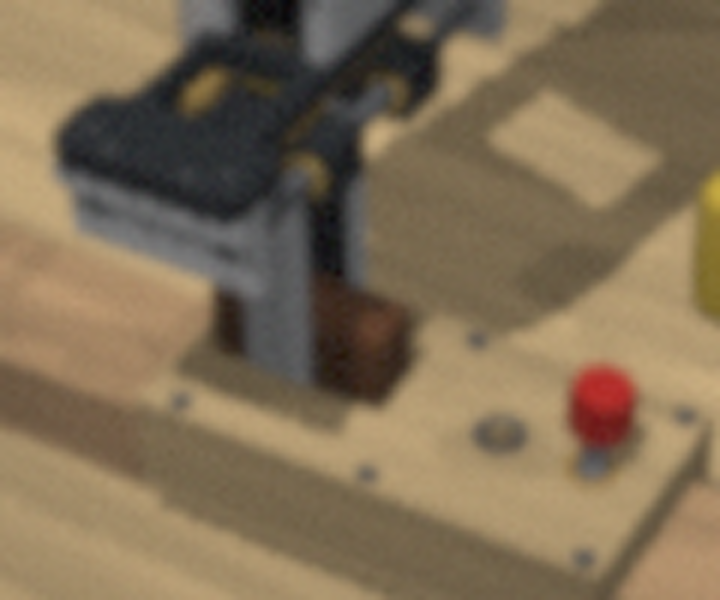

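At 91 mm the knob is slightly lower. I'll creep on in small steps.

{"method": "play_rows", "body": {"motion": [0,0,0,0,0.0008,0,0.7,0,0,0,0,0.0008,0,0.7,0,0,0,0,0.0008,0,0.7,0,0,0,0,0,0,0.7,0,0,0,0,0,0,0.7]}}

```text
clock: 23.9
eef_pos: [586.3, -50.5, 30.5]
eef_rot: [-2.266, 1.569, -2.145]
wrist_force: [0.2, -1.2, -2.0]
finger_gap: 25.7
```

```bash
python3 - <<'E'
from h import *
prog();both('m');find('scene','pin_knob')
E
```

```text
[ 0.2 -1.2 -2. ] 25.74876189570638 [-0.35 -0.01  0.02]
along 93.3176020792426 across 0.2663529025983049 z 30.463210457511757
turn [-0.001 -0.001  0.002] shift after turn m [ 0.0005 -0.0933 -0.0003] shift now [ 0.0006 -0.0933 -0.0002]
scene pin_knob 0.57 [576.5  57.9  72.3]
```

View pics/zs_m.png

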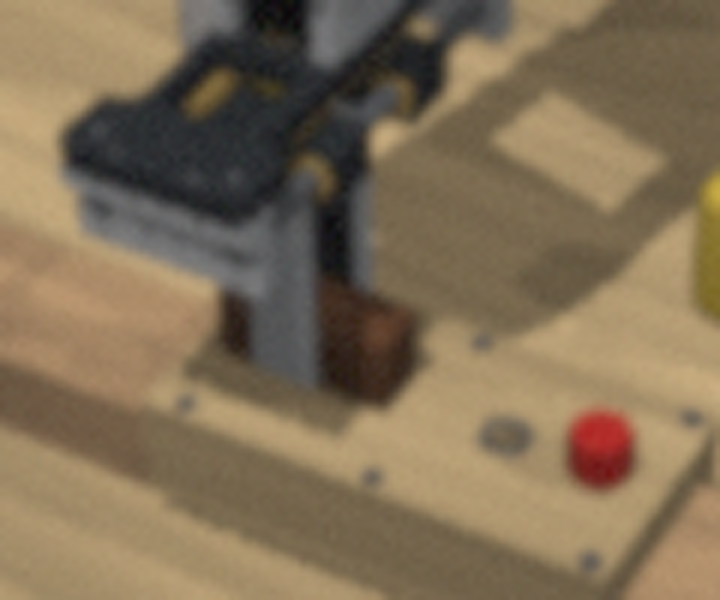

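The pin has dropped, with the knob down on the plate. I'll release the grip and retreat upwards.

{"method": "play_rows", "body": {"motion": [0,0,0,0,0,0,0.4,0,0,0,0,0,0,0.2,0,0,0,0,0,0,0,0,0,0,0,0,0,-0.06,0,0,0,0,0,0,-0.06,0,0,0,0,0,0,-0.06,0,0,0,-0.008,0,0,-0.06,0,0,0,-0.015,0,0,-0.06,0,0,0,-0.02,0,0,-0.06,0,0,0,-0.025,0,0,-0.06,0,0,0,-0.025,0,0,-0.06,0,0,0,-0.02,0,0,-0.06,0,0,0,0,0,0,-0.06,0,0,0,0,0,0,-0.06]}}

```text
clock: 25.45
eef_pos: [587.0, -50.1, 156.0]
eef_rot: [-0.562, 1.566, -0.44]
wrist_force: [0.2, 0.6, -1.0]
finger_gap: 50.2
```

```bash
python3 - <<'E'
from h import *
both('n');find('scene','pin_knob')
for c in('scene','top'):
    p=cv2.imread('pics/%s_n.png'%c[0]).astype(int);P=cloud(c,np.load('pics/%s.npy'%c))
    m=(p[...,2]>120)&(p[...,1]<70)&(abs(P[...,0]-576)<25)&(abs(P[...,1]-60)<25)
    q=P[m];print(c,m.sum(),np.median(q,0).round(1),'z pct',np.percentile(q[:,2],[5,50,80,95]).round(1))
    pl=(abs(P[...,2]-61)<8)&(abs(P[...,0]-585)<50)&(P[...,1]>-90)&(P[...,1]<80)
    q=P[pl];A=np.c_[q[:,:2]-q[:,:2].mean(0),np.ones(len(q))];print('plate',np.linalg.lstsq(A,q[:,2],rcond=None)[0].round(4))
print(read_state()['eef_pos'],read_state()['wrist_force'])
E
```

```text
scene pin_knob 0.7 [577.9  57.3  71.6]
scene 58 [579.5  61.3  80.6] z pct [75.1 80.6 81.2 81.9]
plate [-1.50000e-02 -5.30000e-03  6.08833e+01]
top 69 [573.4  60.3  79.5] z pct [76.5 79.5 80.8 82.1]
plate [-1.30000e-03  2.80000e-03  5.99576e+01]
[586.73760938 -50.06474099 154.84894763] [ 0.32805208  0.17768144 -0.75735241]
```

View pics/zs_n.png

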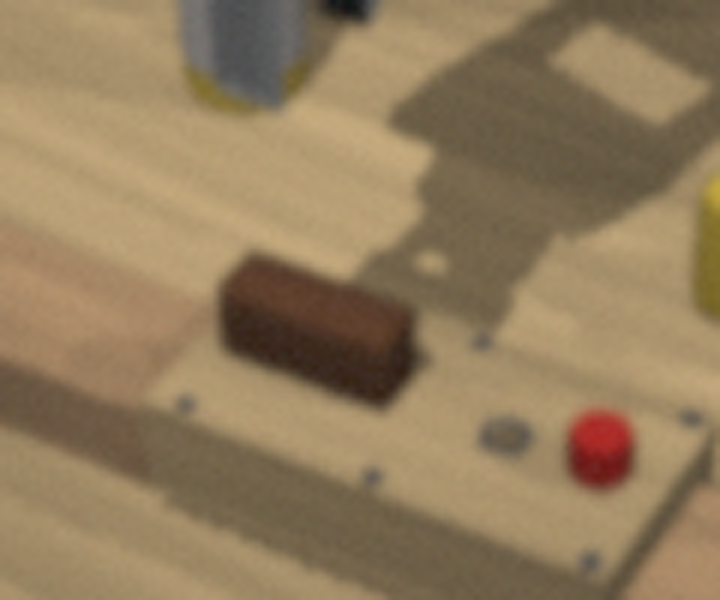

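View pics/t_n.png

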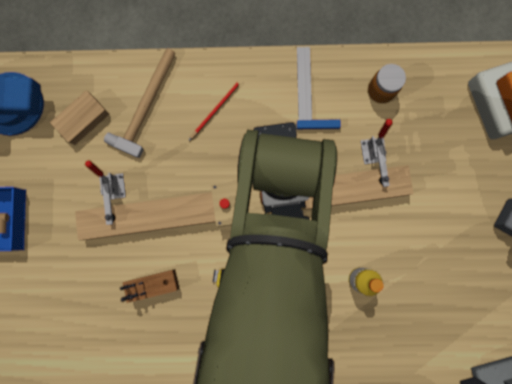

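The knob top is 19.6 mm above the plate, so the pin is home. The plate is level at z=60, the bystanders haven't moved, and the gripper is clear.

```bash
python3 - <<'E'
from h import *
print(sign_off())
E
```

```text
the job is handed in; nothing more can be done
None
```

The jig is set on the drilled hole with the pin fully home, and the job was handed in at about 25.5 s of the 69 s allowed.

**What I did:** I lifted the pin straight out of the bit block and lowered it down the brass bushing until it stood on the wood (knob at z≈89–90 mm). Then I slid the jig about 93 mm by its grip at 20 mm/s, slowing to about 10 mm/s and then less near the hole, until the pin dropped in. Wrist force readings stayed under about 4 N. I then opened the gripper and raised it clear.

**Last checks:**
- **Pin:** the knob top is about 19.6 mm above the plate in both cameras, against 20 mm expected. The pin stands at about (576, 60), where I measured the hole.
- **Jig:** the plate measures level at z≈60 mm.
- **Other items:** the square and glue bottle were where they started in the last top view. The arm covered most of the tape measure there, but the last scene picture that showed it had it in place, and nothing touched it.

**What disagreed:**
- **Height offset:** the reported tool height was about 37 mm lower than the cameras showed for the fingertips. Because of this, my first grasp closed on air above the knob without touching anything. After that I took heights from the cameras.
- **Row undershoot:** the arm did not reach every commanded shift exactly, so I corrected after measuring.
- **Knob height:** the network put the knob centre at 71.6 mm against 70 mm expected, which is within its tolerance.

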